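# Pump a drive enclosure tight in the bench clamp

### The job

Slide the jaw of the small vise open by its post, lift the aluminium drive enclosure out, and lay it flat on the bed of the bench clamp between the sprung nose and the anvil, lengthwise along the clamp and on its centre line, and let go of it. Then pump the clamp's trigger (squeeze or pull it towards the fixed handle, let it spring back, repeat; do not push the rod or nose by hand) until the enclosure is pressed against the anvil and the sprung nose is pushed roughly half-way back into its sleeve, never to its stop, which would crush the enclosure. Finish while holding the trigger pulled in, with the enclosure gripped; leave the other things on the desk where they are.

Things in the scene. Friction and masses are not known exactly. Their poses are not given: they have to be found in the camera images.
- vise: Small dark steel sliding vise, fixed; the enclosure starts in it. Origin at desk level right below the enclosure's middle (to about 6 mm), x along the vise, z up. Base x -135 to +70 mm, 66 mm wide; its top, 20 mm up, carries the enclosure. Fixed jaw at +x: face at x = 46 mm, top 60 mm up. Sliding jaw at -x: face at x = -46.5 mm when shut; its lip reaches 8 mm over the enclosure's end.
- vise_jaw (a joint): Travel of the vise's sliding jaw, m: 0 shut, grows as it slides along the vise's -x, stop at 0.045. Slides against about 3 N of friction and stays where left. It starts between 0 and 0.004.
- vise_post (a point): Point on the axis of the upright round post (16 mm diameter, with a 20 mm black cap) on top of the sliding jaw, 92 mm above the desk; the post rises from 63 mm to 112 mm. Pinch, hook or push it to slide the jaw.
- drive_center (a point): Centre (half-way up) of the drive enclosure: ribbed aluminium box with grey end caps, 90 mm long (its x) x 40 mm wide (its y) x 34 mm tall, about 0.18 kg, loose. Its ends point along the vise's x at the start; its long sides are free to grasp across the 40 mm width.
- drive: The drive enclosure itself; origin at the centre of its underside, x along its 90 mm length, z up. Either end may face the nose.
- clamp: Bench clamp, fixed. Origin at desk level; x is the pushing direction (handle to anvil), z up. Base plate x -75 to +270 mm, 75 mm wide; its top, the bed, is 20 mm up. Housing x -20 to +55 mm, 48 mm wide, 105 mm tall. Black fixed handle upright at x -16 to -2 mm, 28 mm wide, top 170 mm up. Free bed from the nose tip (x = 113 mm + rod travel) to the anvil face (x = 243 mm).
- anvil: Dark steel anvil block at the far end of the clamp, 70 mm wide, top 60 mm above the desk; its face towards the nose lies at the clamp's x = 243 mm. This origin coincides with the clamp's.
- anvil_face (a point): Centre of the anvil's face, 37 mm above the desk, on the clamp's centre line.
- nose_tip (a point): Centre of the front of the nose's round rubber pad (28 mm diameter), 37 mm above the desk; it moves with the rod.
- ram (a joint): Travel of the toothed push rod (centre line 37 mm up, sleeve 34 mm across) towards the anvil, m, 0 to 0.064; starts at 0 to 0.012. About 9 N of friction holds it where the ratchet leaves it. A full trigger stroke advances it 12 mm (two 6 mm teeth; the first stroke 6 to 14 mm).
- nose (a joint): How far the spring-loaded nose is pushed back into the rod's sleeve, m: 0 fully out, 0.022 at its stop; spring of 450 N/m (so 0.010 means 4.5 N on the enclosure). Springs back by itself.
- trigger (a joint): Angle of the trigger, rad: 0 released (leans 0.22 rad towards the anvil), 0.44 fully pulled in towards the handle. It returns by a spring; pulling takes about 3 N idle and up to about 13 N when pushing the rod. The ratchet pawl pushes the rod only while the trigger is pulled in; the rod travels about 30 mm per rad after picking up a tooth.
- trigger_grip (a point): Point on the trigger's axis where to pull, 62 mm above its hinge (clamp x = 30 mm, 88 mm up, axis along y). Released: x = 43.5 mm, 149 mm up; pulled in: x = 16.5 mm. Black paddle 16 mm thick (x), 26 mm wide, top about 170 mm up. Over handle and trigger: 68 mm released, 41 mm pulled in. The space in front (to the anvil), above 60 mm, is free.
- mouse: Bystander, loose, to be left alone: computer mouse, 105 x 60 x 30 mm. Origin at its underside.
- mug: Bystander, loose, to be left alone: white mug with pens in it, 78 mm across, 95 mm tall (pens to 155 mm). Origin at its underside.
- screwdriver: Bystander, loose, to be left alone: screwdriver lying flat. Origin at its underside.
- stapler: Bystander, loose, to be left alone: black stapler, 130 x 36 x 43 mm. Origin at its underside.
- usb_stick: Bystander, loose, to be left alone: USB stick, 59 x 19 x 10 mm. Origin at its underside.
- calculator: Bystander, loose, to be left alone: desk calculator, 150 x 85 x 21 mm. Origin at its underside.
- tape_roll: Bystander, loose, to be left alone: roll of adhesive tape lying flat, 60 mm across, 19 mm tall. Origin at its underside.
Mind the look-alikes: they are no part of the job. Of the things like the drive, leave any that is pink or purple; of the rest the smaller one is meant.

How it is judged (in metres and radians):
On the way, in this order (a step that is already met when the one before it is completed fails the run):
1. the vise jaw is open by more than 20 mm with the enclosure still lying in the vise (value of joint vise_jaw above 0.02 m and z of drive_center in the frame of vise below 0.045 m and horizontal distance between drive_center and vise below 0.03 m), for 0.1 s.
2. the enclosure is lifted at least 30 mm clear of the vise's bed (z of drive_center in the frame of vise above 0.067 m), for 0.1 s.
3. the enclosure lies flat on the clamp's bed between nose and anvil, lengthwise and within 12 mm of the centre line, let go of, not yet pressed (y of drive_center in the frame of clamp between -0.012 and 0.012 m and z of drive_center in the frame of clamp between 0.032 and 0.042 m and angle between the x axis of drive and the x axis of clamp, either way round below 0.15 rad and x of drive_center in the frame of clamp between 0.171 and 0.199 m and contact force between the fingers and drive below 0.1 N and value of joint nose below 0.003 m), for 0.2 s.
At the end, for the whole second after the job is handed in: Enclosure flat on the clamp bed, lengthwise (0.15 rad), within 12 mm of the centre line, pressed on the anvil (over 1 N at each end), nose pushed back 4 to 18 of 22 mm; the robot touches not the enclosure but holds the trigger pulled in over 0.08 rad (over 1 N) (y of drive_center in the frame of clamp between -0.012 and 0.012 m and z of drive_center in the frame of clamp between 0.032 and 0.042 m and angle between the x axis of drive and the x axis of clamp, either way round below 0.15 rad and x of drive_center in the frame of clamp between 0.194 and 0.202 m and value of joint nose between 0.004 and 0.018 m and contact force between each of nose, anvil and drive above 1 N and contact force between drive and the arm below 0.1 N and contact force between drive and the fingers below 0.1 N and value of joint trigger above 0.08 rad and contact force between the fingers and trigger above 1 N and linear speed of drive below 0.01 m/s); the arm keeps its last pose, push and grip.
It fails at once if the enclosure is crushed: the nose is driven to its stop or presses harder than 14 N (value of joint nose above 0.0215 m or contact force between nose and drive above 14 N).
It fails at once if the rod or nose is pushed by hand (contact force between any of the fingers, the arm and ram above 2 N).
It fails at once if another thing on the desk is moved by more than 30 mm (distance of any of mouse, mug, screwdriver, stapler, usb_stick, calculator, tape_roll from where it was at the start of the episode above 0.03 m).
It also fails if it takes over 72 s, if anything falls off the work surface, if the arm or the gripper's body presses on something with over 40 N, if the wrist force passes 120 N, or if a joint passes its speed limit or range.

### The arm

A 7-joint arm with a two-finger parallel gripper is mounted at the origin on the work surface. World frame = base frame: x ahead of the robot, y to its left, z up, the work surface at z = 0. Lengths are in mm, angles in degrees, forces in N, time in s.
With the tool pointing down it reaches from about 425 to 950 mm from the base axis. Payload 4.7 kg.
Tool frame: the origin (TCP) lies at the centre of the arm's flange, where the gripper is bolted on; the fingertips stand 173 mm ahead of it and the grasp point (between the pads) lies 155 mm ahead of it; z points along the fingers, x is the direction in which the jaws open and shut, and the axes are right-handed (so a half turn about z gives the same grasp; the last joint's range is limited). The gripper opens to 85 mm and grips with 20 to 120 N. Pads are 22 mm wide; open, the fingers measure 114 mm over their backs; the gripper's body (76 mm by 85 mm) begins 54 mm behind the grasp point. The pads swing forward as they close: fully open they stand 13 mm farther back than shut.
Start: joints at [-73.046, 26.849, -2.785, 87.806, 1.381, 65.374, -4.715], TCP at [215.368, 639.724, 404.735] pointing down, gripper open.
Joint ranges: [-148.3, 148.3], [-19.14, 114.17], [-79.39, 73.82], [5.75, 140.21], [-59.74, 239.74], [12.07, 113.84], [-152.46, 152.46]. Speed limits (degrees/s): [147.25, 147.25, 180, 180, 180, 180, 180].

### API

Orientations are given as a 3x3 rotation matrix whose columns are the frame's x, y, z axes.
In Python, from rig import arm gives the robot as it stands.
- The arm moves only by the tool jog_arm, never from a script. Its argument "deltas" is a list of rows, each a list of 7 numbers: the shift along the tool's x, y, z in units of 40 mm (1.0 is 40 mm), then the turn, a rotation vector about the tool's x, y, z in degrees, then the finger opening in mm, from 0 to 85.4. In form: [[tx, ty, tz, wx, wy, wz, fingers], ...]. A call has 1 to 12 rows; each row is the pose to reach, as a shift and turn from the pose measured when the call began, along the tool's axes at that moment; what a row does not reach only later rows make up. A row lasts 1/10 s, in which the tool goes at most 50 mm and 8.59 degrees, less where a joint would pass 70% of its speed; a pose out of reach is approached as far as the arm can. A call with a gripper value outside its range is refused whole. The fingers move at their own pace and stop on an object; "squeeze" is the grip in N (left out, the last holds). Time passes only in rows, so rows that repeat a pose let the fingers close. It gives the time, the measured TCP pose, the force and the opening at its end, in the units of the state.
- arm.read_state(): the state, without advancing time (a new reading comes with each control period).
- arm.get_image(name): name is "scene" or "top" or "wrist"; returns the picture (400x640x3 uint8, blue, green, red); there is no depth.
- arm.camera_params(name): a dict with "camera_matrix" (3x3 intrinsics, pixels), "k1" (the pictures are not rectified: a ray, as slopes to the right and down, at radius r is drawn at 1 + k1 r^2 times it, then the intrinsics apply), "R" (3x3) and "t" (3): a world point X has camera coordinates R X + t; the wrist camera has in their place "mount" (4x4, takes a point from camera to tool coordinates, whose origin is the TCP and whose axes are the tool frame's). Camera axes: x right, y down, z forward; pixel columns grow to the right and rows downward; lengths in mm; the calibration is good to about 2 mm. A picture is of the moment at which its call begins: read the wrist's pose just before it. camera_params takes no time and is no camera call.
- arm.sign_off(): hands the job in, once; it reports no verdict.
The state is a dict: "t": time; "joint_positions": joint angles; "joint_vel": joint speeds; "joint_torque": joint torques, N m; "tcp_pos": TCP position; "eef_rot": TCP orientation; "force": force on the tool from outside, world axes, zero at the start; "ft_torque": the same for the moment, N m; "grip_width": finger opening in mm.
Only numpy, scipy, OpenCV 4.12 (cv2) and the standard library are available. Lean on these libraries where they do the work, as an engineer would, in place of code of your own. Each camera call takes 0.05 s, during which the arm holds its last target.

## Working session

There is one attempt and no reset: what is moved stays moved. The work goes in short steps, Python scripts to look and compute and a tool call to move; the robot and the scene stay as the last step left them, time stands still between calls to the robot, and variables do not carry over. Pictures are saved under pics/ and viewed, and the job is handed in when it is done.

Besides the shell and the picture viewer there is one more tool, called after "Emit:" as name(argument=value, ...) on one line, values as JSON. jog_arm: Moves the arm, as the interface text tells. Its arguments: {"type":"object","properties":{"deltas":{"type":"array","items":{"type":"array","items":{"type":"number"}}},"squeeze":{"type":"number"}},"required":["deltas"]}

```bash
ls; mkdir -p pics
python3 - <<'E'
from rig import arm
import cv2,json
for n in ("scene","top","wrist"):
    cv2.imwrite(f"pics/{n}0.png",arm.get_image(n))
    print(n,arm.camera_params(n))
print(arm.read_state())
E
```

```text
pics
scene {'camera_matrix': array([[429.40659885,   0.        , 318.71999987],
       [  0.        , 429.40659885, 196.67599605],
       [  0.        ,   0.        ,   1.        ]]), 'k1': -0.049587391786332334, 'R': array([[ 0.50388904,  0.86376695, -0.00157619],
       [ 0.74943201, -0.43809619, -0.4964105 ],
       [-0.42947351,  0.24895457, -0.86808648]]), 't': array([-327.20754948, -336.53962052, 1673.17837385])}
top {'camera_matrix': array([[432.34464216,   0.        , 316.07989022],
       [  0.        , 432.34464216, 199.44630578],
       [  0.        ,   0.        ,   1.        ]]), 'k1': 0.02863137049012584, 'R': array([[-0.00923975, -0.99977114,  0.01929494],
       [-0.99321625,  0.006939  , -0.11607466],
       [ 0.11591421, -0.02023655, -0.99305306]]), 't': array([  57.90661971,  535.48677939, 1143.2313382 ])}
wrist {'camera_matrix': array([[338.42430121,   0.        , 318.73893388],
       [  0.        , 338.42430121, 198.39059217],
       [  0.        ,   0.        ,   1.        ]]), 'k1': -0.05750745430905636, 'mount': array([[ 9.99999790e-01,  6.44610521e-04,  5.99
[... 416 characters left out ...]
620402,  -4.71591792]), 'joint_vel': array([-0.07833291, -0.13197087, -0.10033819, -0.24588602,  0.08691059,
       -0.03126565, -0.00268103]), 'joint_torque': array([ 2.78553644e-04, -5.10767984e+01, -4.68024553e-02, -2.37976795e+01,
        1.07280468e-02,  5.39115892e-03,  1.51250532e-05]), 'tcp_pos': array([215.31847498, 639.53946087, 403.89938953]), 'eef_rot': array([[ 3.19129112e-01,  9.47711118e-01, -4.97494095e-04],
       [ 9.47710010e-01, -3.19129499e-01, -1.44869751e-03],
       [-1.53171178e-03, -9.15858437e-06, -9.99998827e-01]]), 'force': array([-0.33103266,  0.28140563, -0.1893597 ]), 'ft_torque': array([ 0.00808283, -0.04517528,  0.01109962]), 'grip_width': 85.74904717872897}
```

View pics/scene0.png

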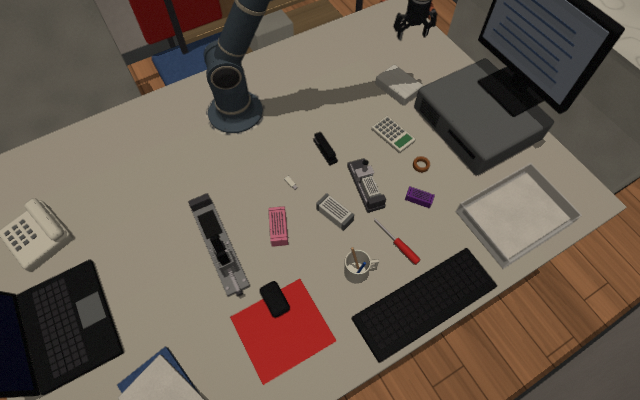

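View pics/top0.png

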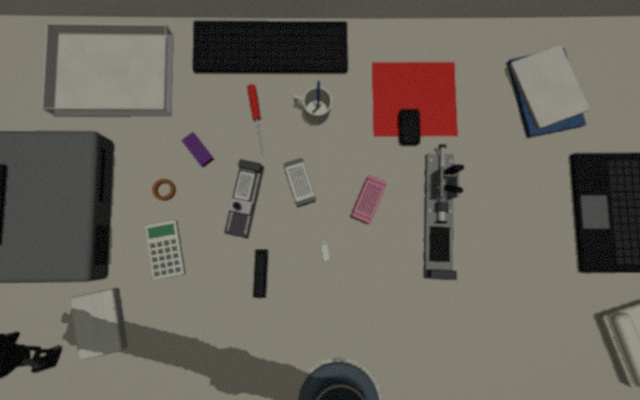

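View pics/wrist0.png

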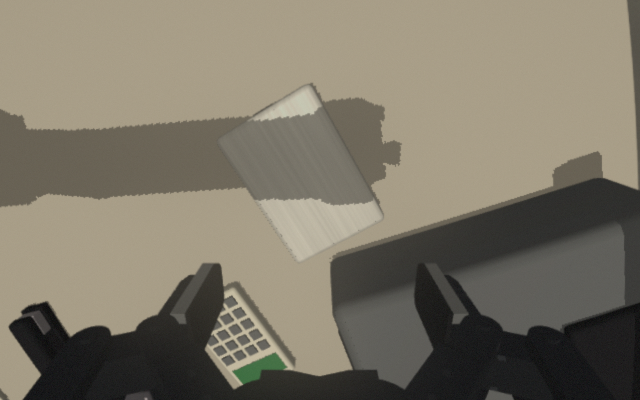

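Top picture: look-alikes for the drive: silver box in the vise (245,185), loose larger silver box (300,182), pink (369,200), purple (198,149). The smaller non-pink/purple one is the one in the vise. Next: close crops.

```bash
cat > h.py <<'E'
import numpy as np,cv2
from rig import arm
def pix2world(name,uv,z,state=None):
    p=arm.camera_params(name);K=p["camera_matrix"];k=p["k1"]
    d=np.array([(uv[0]-K[0,2])/K[0,0],(uv[1]-K[1,2])/K[1,1]])
    x=d.copy()
    for _ in range(30): x=d/(1+k*(x@x))
    ray=np.array([x[0],x[1],1.])
    if name=="wrist":
        M=p["mount"];R=state["eef_rot"];t=state["tcp_pos"]
        o=R@M[:3,3]+t; r=R@M[:3,:3]@ray
    else:
        o=-p["R"].T@p["t"]; r=p["R"].T@ray
    return o+r*(z-o[2])/r[2]
def world2pix(name,X,state=None):
    p=arm.camera_params(name);K=p["camera_matrix"];k=p["k1"];X=np.asarray(X,float)
    if name=="wrist":
        M=p["mount"];R=state["eef_rot"];t=state["tcp_pos"]
        c=M[:3,:3].T@(R.T@(X-t)-M[:3,3])
    else: c=p["R"]@X+p["t"]
    x=c[:2]/c[2]; x=x*(1+k*(x@x))
    return x*K[0,0]+K[:2,2]
def crop(img,x0,y0,x1,y1,s,fn):
    cv2.imwrite(fn,cv2.resize(img[y0:y1,x0:x1],None,fx=s,fy=s,interpolation=cv2.INTER_CUBIC))
E
python3 - <<'E'
from h import *
t=cv2.imread("pics/top0.png");s=cv2.imread("pics/scene0.png")
crop(t,215,150,335,240,6,"pics/t_vise.png")
crop(t,410,140,480,290,4,"pics/t_clamp.png")
crop(s,305,140,425,230,6,"pics/s_vise.png")
crop(s,180,190,260,300,5,"pics/s_clamp.png")
E
```

```text
(no output)
```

View pics/t_vise.png

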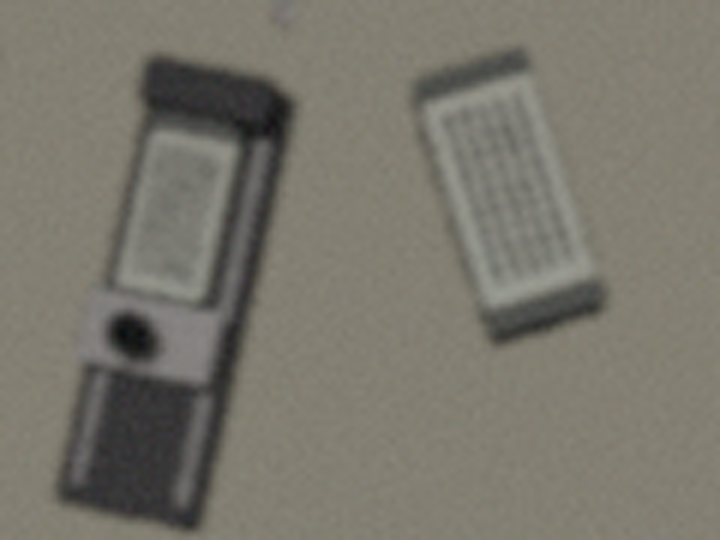

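View pics/t_clamp.png

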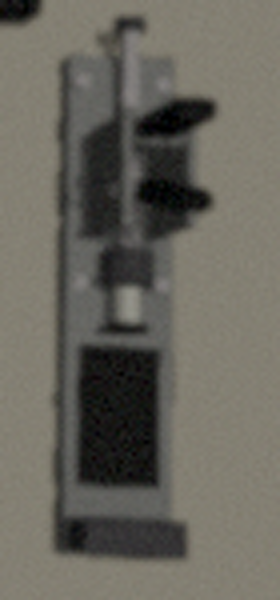

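View pics/s_vise.png

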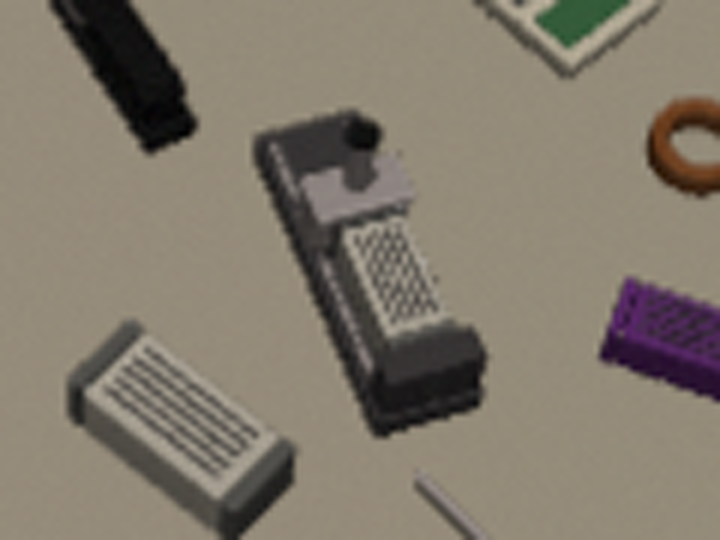

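View pics/s_clamp.png

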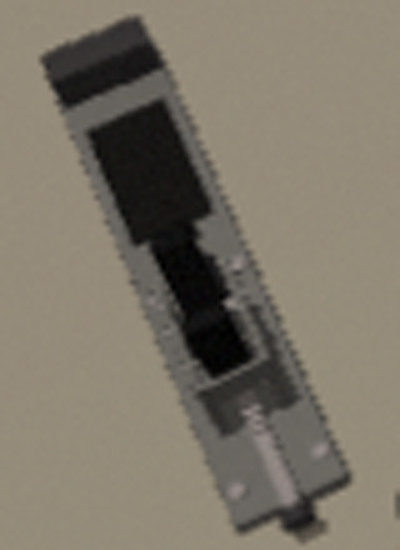

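Crops: the vise holds the smaller silver box; post cap at top px (237.5,206); sliding jaw towards the robot. Clamp has its handle far from the robot, anvil near (px ~(440,275)). Fitting poses from corners.

```bash
cat > fit.py <<'E'
from h import *
from scipy.optimize import least_squares
def fit(corr,init,label):
    # corr: (cam, uv, local xyz, state)
    def res(p):
        c,s=np.cos(p[2]),np.sin(p[2]);r=[]
        for cam,uv,L,st in corr:
            X=[p[0]+c*L[0]-s*L[1],p[1]+s*L[0]+c*L[1],L[2]]
            r+=list(world2pix(cam,X,st)-np.array(uv))
        return np.array(r)
    o=least_squares(res,init,loss="soft_l1")
    print(label,"x,y",o.x[:2].round(1),"yaw",np.degrees(o.x[2]).round(2),"\n",res(o.x).reshape(-1,2).round(1).tolist())
    return o.x
E
python3 - <<'E'
from fit import *
T=lambda x,y,x0,y0,s:((x-.5)/s+x0+0*.5,(y-.5)/s+y0)
tv=lambda x,y:T(x,y,215,150,6); tc=lambda x,y:T(x,y,410,140,4)
sv=lambda x,y:T(x,y,305,140,6); sc=lambda x,y:T(x,y,180,190,5)
print(pix2world("top",tv(135,335),112),pix2world("scene",sv(362,135),112))
# vise: x_v to +x world roughly; +y_v to left in top
V=[("top",tv(60,492),(-135,33,20),None),("top",tv(197,525),(-135,-33,20),None),
("top",tv(150,58),(70,33,60),None),("top",tv(293,92),(70,-33,60),None),
("scene",sv(255,137),(-135,-33,20),None) ,("scene",sv(378,433),(70,-33,0),None),("scene",sv(482,400),(70,33,0),None)]
for flip in (0,):
    fit(V,[590,190,0],"vise")
C=[("top",tc(63,57),(-75,-37.5,20),None),("top",tc(172,58),(-75,37.5,20),None),
("top",tc(60,520),(243,-35,60),None),("top",tc(187,523),(243,35,60),None),
("scene",sc(240,532),(-75,-37.5,20),None),("scene",sc(350,482),(-75,37.5,20),None),
("scene",sc(63,108),(243,-35,60-40),None),("scene",sc(42,62),(270,-35,60),None),("scene",sc(142,15),(270,35,60),None)]
fit(C,[600,-300,np.pi],"clamp")
E
```

```text
[511.89101282 252.84227152 112.        ] [520.41229076 253.16009079 112.        ]
vise x,y [573.  241.4] yaw -12.57 
 [[-1.0, 0.8], [0.1, 0.4], [-0.9, -2.8], [-0.5, -3.3], [-1.3, -1.4], [-1.9, 0.5], [-1.0, 0.8]]
clamp x,y [ 587.2 -287. ] yaw 177.16 
 [[0.2, -0.7], [-0.1, 0.2], [4.8, -0.1], [-0.1, 0.2], [21.6, -13.8], [-23.2, 7.1], [19.7, -9.5], [18.5, -12.4], [-21.5, 5.5]]
```

Run:
```python
from fit import *
T=lambda x,y,x0,y0,s:((x-.5)/s+x0,(y-.5)/s+y0)
tv=lambda x,y:T(x,y,215,150,6); tc=lambda x,y:T(x,y,410,140,4)
sv=lambda x,y:T(x,y,305,140,6); sc=lambda x,y:T(x,y,180,190,5)
V=[("top",tv(60,492),(-135,33,20),None),("top",tv(197,525),(-135,-33,20),None),
("scene",sv(255,137),(-135,-33,20),None) ,("scene",sv(378,433),(70,-33,0),None),("scene",sv(482,400),(70,33,0),None)]
p=fit(V,[590,190,0],"vise")
c,s=np.cos(p[2]),np.sin(p[2])
P=np.array([511.9,252.8])-p[:2]; print("post local",c*P[0]+s*P[1],-s*P[0]+c*P[1])
C=[("top",tc(63,57),(-75,-37.5,20),None),("top",tc(172,58),(-75,37.5,20),None),
("top",tc(187,523),(243,35,60),None),
("scene",sc(240,532),(-75,37.5,20),None),("scene",sc(350,482),(-75,-37.5,20),None),
("scene",sc(63,108),(243,35,20),None),("scene",sc(42,62),(270,35,60),None),("scene",sc(142,15),(270,-35,60),None)]
fit(C,[600,-300,np.pi],"clamp")
st=arm.read_state();
```

```text
vise x,y [575.2 244.5] yaw -371.16 
 [[-1.0, 0.5], [0.2, -0.4], [-1.0, -0.9], [-0.2, 0.7], [0.4, 0.5]]
post local -63.73622936064663 -4.112965285616086
clamp x,y [ 592.7 -287.7] yaw 177.02 
 [[0.4, -2.7], [0.1, -1.7], [-0.1, -1.9], [-0.8, -1.3], [0.2, -2.2], [0.7, 0.2], [-0.9, -2.7], [-0.8, -1.7]]
```

```bash
cat > go.py <<'E'
from h import *
import sys
from scipy.spatial.transform import Rotation as Ro
def go(pos,az):
    """pos TCP target mm, az azimuth of tool x deg, pointing down -> delta row"""
    s=arm.read_state();R=s["eef_rot"];a=np.radians(az)
    x=np.array([np.cos(a),np.sin(a),0]);z=np.array([0,0,-1.]);T=np.c_[x,np.cross(z,x),z]
    d=R.T@(np.array(pos)-s["tcp_pos"])/40
    w=Ro.from_matrix(R.T@T).as_rotvec(degrees=True)
    cur=np.degrees(np.arctan2(R[1,0],R[0,0]))
    print("t",round(s["t"],2),"pos",s["tcp_pos"].round(1),"az",cur.round(2),"F",s["force"].round(1),"grip",round(s["grip_width"],1))
    print("delta",d.round(3),"rot",w.round(2),"mm",np.linalg.norm(d*40).round(1))
if __name__=="__main__":
    v=[float(a) for a in sys.argv[1:]]; go(v[:3],v[3])
E
python3 go.py 565 247 400 78.8
```

```text
t 0.15 pos [215.3 639.5 403.9] az 71.39 F [-0.3  0.3 -0.2] grip 85.7
delta [-6.51  11.417  0.107] rot [-0.01  0.09 -7.41] mm 525.7
```

Emit:
jog_arm(deltas=[[-6.51, 11.42, 0.1, 0, 0, -7.4, 85], [-6.51, 11.42, 0.1, 0, 0, -7.4, 85], [-6.51, 11.42, 0.1, 0, 0, -7.4, 85], [-6.51, 11.42, 0.1, 0, 0, -7.4, 85], [-6.51, 11.42, 0.1, 0, 0, -7.4, 85], [-6.51, 11.42, 0.1, 0, 0, -7.4, 85], [-6.51, 11.42, 0.1, 0, 0, -7.4, 85], [-6.51, 11.42, 0.1, 0, 0, -7.4, 85], [-6.51, 11.42, 0.1, 0, 0, -7.4, 85], [-6.51, 11.42, 0.1, 0, 0, -7.4, 85], [-6.51, 11.42, 0.1, 0, 0, -7.4, 85], [-6.51, 11.42, 0.1, 0, 0, -7.4, 85]])

```text
t: 1.35
tcp_pos: [568.1, 241.8, 399.9]
eef_rot: [[0.203, 0.979, 0.001], [0.979, -0.203, -0.004], [-0.004, 0.002, -1.0]]
force: [-0.2, -0.6, -0.2]
grip_width: 85.0
```

Run:
```python
from h import *
s=arm.read_state(); np.save("s1.npy",s,allow_pickle=True)
print(s["t"],s["tcp_pos"],s["eef_rot"].round(3).tolist(),s["joint_positions"].round(1))
i=arm.get_image("wrist");cv2.imwrite("pics/w1.png",i)
```

```text
1.35 [568.05018632 241.79396538 399.92331714] [[0.203, 0.979, 0.001], [0.979, -0.203, -0.004], [-0.004, 0.002, -1.0]] [-31.2  21.6   5.5  96.8  -2.   61.8  53.2]
```

View pics/w1.png

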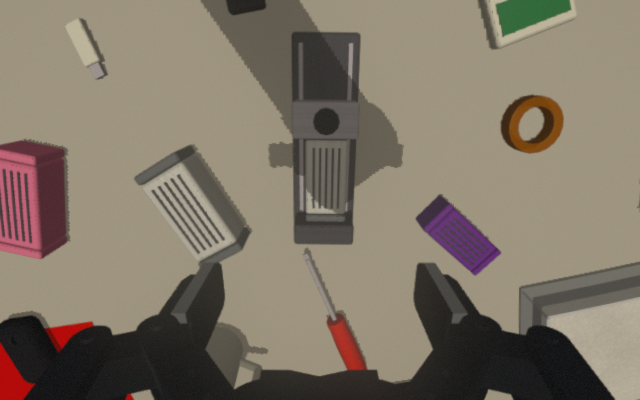

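Wrist picture: vise centred, post cap at (326,121), enclosure (326,180), fixed jaw (324,233). Enlarging and fitting.

Run:
```python
from h import *
s=arm.read_state(); i=arm.get_image("wrist");cv2.imwrite("pics/w1b.png",i)
np.save("s1.npy",s,allow_pickle=True)
s2=arm.read_state();print(s["tcp_pos"],s2["tcp_pos"])
crop(i,275,20,375,120,6,"pics/w1c.png");crop(i,275,85,375,255,4,"pics/w1d.png")
```

```text
[566.3446641  244.64607463 399.86565552] [565.18714786 246.69841709 399.86903425]
```

View pics/w1c.png

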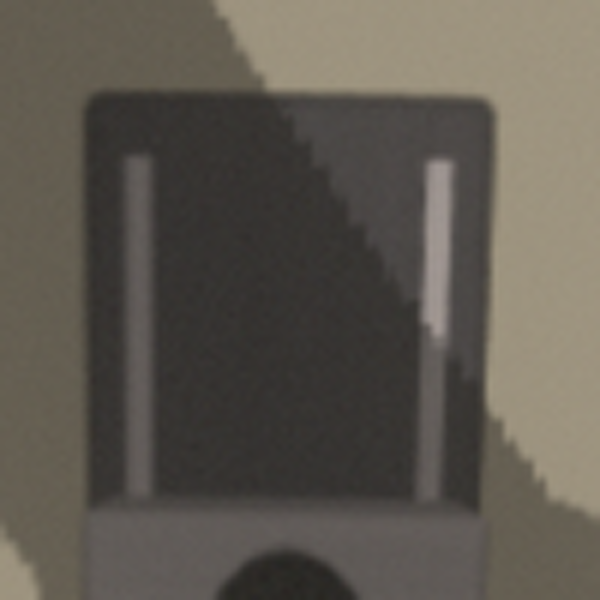

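View pics/w1d.png

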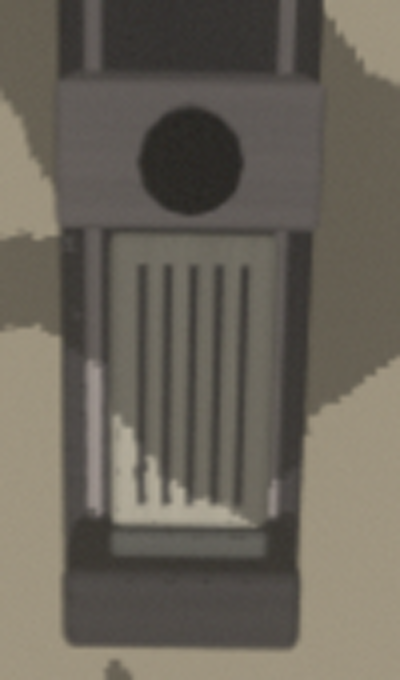

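Run:
```python
from fit import *
s=np.load("s1.npy",allow_pickle=True).item()
s2=dict(s)
s["tcp_pos"]=arm.read_state()["tcp_pos"]*0+s["tcp_pos"]
c=lambda x,y:((x-.5)/6+275,(y-.5)/6+20); d=lambda x,y:((x-.5)/4+275,(y-.5)/4+85)
V=[("wrist",c(85,93),(-135,33,20),s),("wrist",c(495,97),(-135,-33,20),s)]
post=pix2world("wrist",d(190,160),112,s)
print("post",post)
A=[pix2world("wrist",d(*q),54,s) for q in ((110,557),(268,557),(108,235),(277,235))]
print(np.round(A,1).tolist())
for q in ((85,93),(495,97)): print(pix2world("wrist",c(*q),20,s).round(1))
for q in ((85,510),(480,510)): print(pix2world("wrist",c(*q),20,s).round(1))
m=(A[0]+A[1])/2;n=(A[2]+A[3])/2
u=m-n;print("axis az",np.degrees(np.arctan2(u[1],u[0])), "len",np.linalg.norm(u),"width",np.linalg.norm(A[0]-A[1]),np.linalg.norm(A[2]-A[3]))
u/=np.linalg.norm(u);print("center drive approx",m-45*u,"post along from far end",(post-m)@u)
for q in ((118,500),): pass
```

```text
post [512.88140432 258.04551858 112.        ]
[[611.3, 218.4, 54.0], [619.2, 257.3, 54.0], [532.2, 235.2, 54.0], [540.0, 273.7, 54.0]]
[434.2 242.4  20. ]
[447.6 305.6  20. ]
[496.8 228.1  20. ]
[509.8 292.5  20. ]
axis az -11.842775866014795 len 80.89431321667111 width 39.65624693439662 39.268062078749495
center drive approx [571.21078912 247.10792375  54.        ] post along from far end -104.33249893148307
```

```bash
python3 go.py 513 258.3 245 78.2
```

```text
t 1.45 pos [565.2 246.7 399.9] az 78.73 F [-0.3  0.1 -0.7] grip 85.3
delta [ 0.036 -1.332  3.873] rot [-0.07  0.09  0.53] mm 163.8
```

Emit:
jog_arm(deltas=[[0.036, -1.332, 0.9, 0, 0, 0.5, 45], [0.036, -1.332, 1.6, 0, 0, 0.5, 45], [0.036, -1.332, 2.4, 0, 0, 0.5, 45], [0.036, -1.332, 3.2, 0, 0, 0.5, 45], [0.036, -1.332, 3.87, 0, 0, 0.5, 45], [0.036, -1.332, 3.87, 0, 0, 0.5, 45], [0.036, -1.332, 3.87, 0, 0, 0.5, 45], [0.036, -1.332, 3.87, 0, 0, 0.5, 45]], squeeze=30)

```text
t: 2.25
tcp_pos: [513.2, 259.4, 246.8]
eef_rot: [[0.203, 0.979, 0.001], [0.979, -0.203, 0.001], [0.001, 0.001, -1.0]]
force: [0.0, 0.6, -0.3]
grip_width: 45.1
```

```bash
python3 go.py 513 258.3 245 78.2
python3 - <<'E'
from h import *
s=arm.read_state(); i=arm.get_image("wrist");cv2.imwrite("pics/w2.png",i)
E
```

```text
t 2.25 pos [513.2 259.4 246.8] az 78.29 F [ 0.   0.6 -0.3] grip 45.1
delta [-0.028 -0.     0.045] rot [ 0.05 -0.04  0.09] mm 2.1
```

View pics/w2.png

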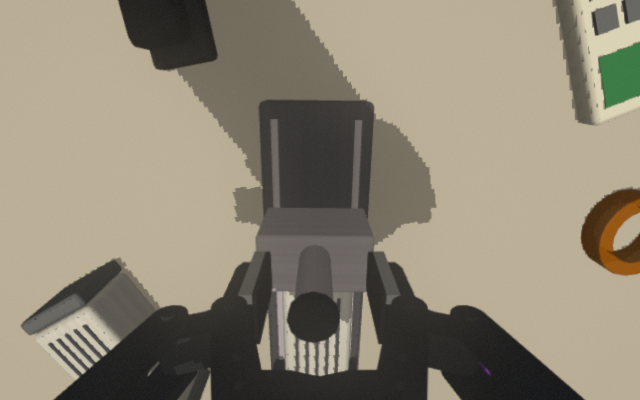

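Post cap at (313,316), midway between the fingers (270..367). Pinch.

Emit:
jog_arm(deltas=[[-0.04, 0, 0.04, 0, 0, 0, 40], [-0.04, 0, 0.04, 0, 0, 0, 25], [-0.04, 0, 0.04, 0, 0, 0, 10], [-0.04, 0, 0.04, 0, 0, 0, 10], [-0.04, 0, 0.04, 0, 0, 0, 10], [-0.04, 0, 0.04, 0, 0, 0, 10]], squeeze=30)

```text
t: 2.9
tcp_pos: [513.3, 257.2, 246.2]
eef_rot: [[0.204, 0.979, 0.002], [0.979, -0.204, 0.0], [0.001, 0.002, -1.0]]
force: [-0.9, -1.5, 5.8]
grip_width: 17.9
```

Emit:
jog_arm(deltas=[[0, -0.2, 0, 0, 0, 0, 10], [0, -0.4, 0, 0, 0, 0, 10], [0, -0.6, 0, 0, 0, 0, 10], [0, -0.8, 0, 0, 0, 0, 10], [0, -0.88, 0, 0, 0, 0, 10], [0, -0.88, 0, 0, 0, 0, 10], [0, -0.88, 0, 0, 0, 0, 10]])

```text
t: 3.6
tcp_pos: [477.9, 264.9, 246.2]
eef_rot: [[0.203, 0.979, -0.001], [0.979, -0.203, 0.0], [0.0, -0.001, -1.0]]
force: [-2.7, 0.6, 4.1]
grip_width: 17.6
```

Run:
```python
from h import *
s=arm.read_state(); print(s["tcp_pos"],s["force"],s["grip_width"]);i=arm.get_image("wrist");cv2.imwrite("pics/w3.png",i)
```

```text
[477.89043231 264.94540838 246.22611692] [-2.69746575  0.576859    4.11937525] 17.615286386030665
```

View pics/w3.png

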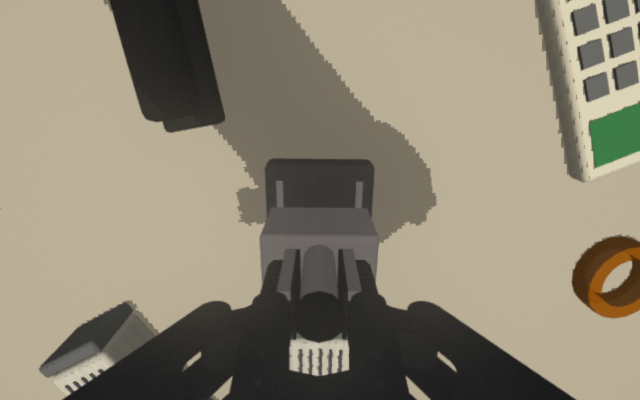

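Jaw moved ~36 mm with the post. Release, rise, look at the enclosure.

Emit:
jog_arm(deltas=[[0, 0, 0, 0, 0, 0, 45], [0, 0, 0, 0, 0, 0, 45], [0, 0, -0.3, 0, 0, 0, 60], [0, 0, -1.2, 0, 0, 0, 80], [0, 0.5, -2.2, 0, 0, 0, 80], [0, 1.2, -3, 0, 0, 0, 80], [0, 1.8, -3, 0, 0, 0, 80], [0, 1.8, -3, 0, 0, 0, 80], [0, 1.8, -3, 0, 0, 0, 80], [0, 1.8, -3, 0, 0, 0, 80]])

```text
t: 4.65
tcp_pos: [547.5, 250.6, 365.6]
eef_rot: [[0.202, 0.979, -0.003], [0.979, -0.202, 0.0], [-0.0, -0.003, -1.0]]
force: [-0.1, -0.6, -0.4]
grip_width: 80.2
```

Run:
```python
from h import *
s=arm.read_state(); np.save("s4.npy",s,allow_pickle=True);print(s["tcp_pos"],s["joint_vel"].round(2));i=arm.get_image("wrist");cv2.imwrite("pics/w4.png",i)
print(arm.read_state()["tcp_pos"])
crop(i,230,100,420,300,3,"pics/w4c.png")
```

```text
[547.49589934 250.56044688 365.61656044] [-0.32 -0.04 -0.16  0.22  0.02 -0.22  0.06]
[547.46356586 250.67578806 365.6115647 ]
```

View pics/w4c.png

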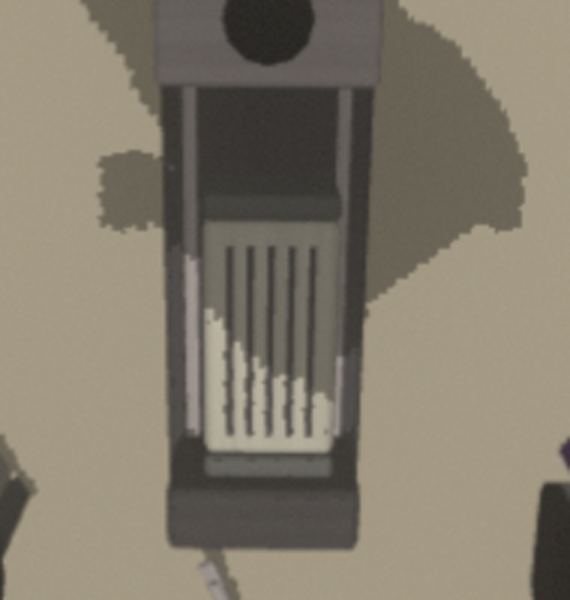

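```bash
python3 - <<'E'
from h import *
s=np.load("s4.npy",allow_pickle=True).item()
d=lambda x,y:((x-.5)/3+230,(y-.5)/3+100)
A=[pix2world("wrist",d(*q),54,s) for q in ((204,476),(332,476),(204,197),(341,197))]
m=(A[0]+A[1])/2;n=(A[2]+A[3])/2;u=m-n
print("az",np.degrees(np.arctan2(u[1],u[0])),"len",np.linalg.norm(u),"w",np.linalg.norm(A[0]-A[1]),np.linalg.norm(A[2]-A[3]),"c",np.mean(A,0))
E
python3 go.py 571 247 205 78.2
```

```text
az -12.427084133337143 len 88.00852610027873 w 39.579979997903436 38.57707812538778 c [571.89083053 246.96991202  54.        ]
t 4.7 pos [547.5 250.7 365.6] az 78.35 F [-0.3  0.4  0.2] grip 80.5
delta [0.031 0.605 4.014] rot [-0.14  0.03  0.15] mm 162.4
```

Emit:
jog_arm(deltas=[[0.03, 0.61, 1, 0, 0, 0.3, 75], [0.03, 0.61, 2, 0, 0, 0.3, 70], [0.03, 0.61, 3, 0, 0, 0.3, 70], [0.03, 0.61, 3.7, 0, 0, 0.3, 70], [0.03, 0.61, 4.14, 0, 0, 0.3, 70], [0.03, 0.61, 4.14, 0, 0, 0.3, 70], [0.03, 0.61, 4.14, 0, 0, 0.3, 70], [0.03, 0.61, 4.14, 0, 0, 0.3, 70]])

```text
t: 5.5
tcp_pos: [571.5, 247.4, 201.4]
eef_rot: [[0.207, 0.978, -0.0], [0.978, -0.207, 0.001], [0.001, -0.001, -1.0]]
force: [1.3, -0.6, -0.0]
grip_width: 70.0
```

Run:
```python
from h import *
s=arm.read_state(); print(s["tcp_pos"],s["force"],s["grip_width"]);i=arm.get_image("wrist");cv2.imwrite("pics/w5.png",i)
```

```text
[571.50697047 247.39843249 201.36078643] [ 1.29208016 -0.6421463  -0.00458769] 70.03228294638355
```

View pics/w5.png

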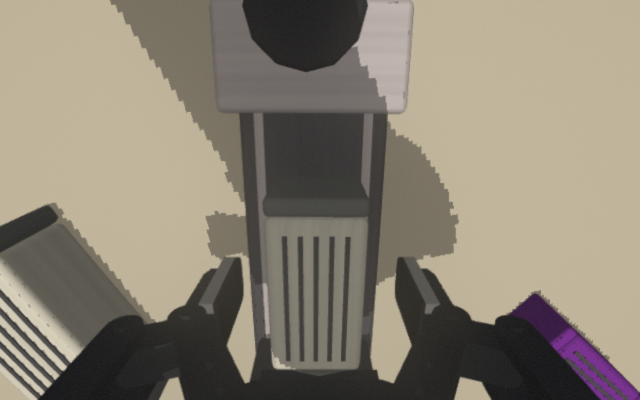

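Enclosure centred between the pads (left pad 240, box 267–367, right pad 397). Grasp and lift.

Emit:
jog_arm(deltas=[[0, 0, 0, 0, 0, 0, 55], [0, 0, 0, 0, 0, 0, 40], [0, 0, 0, 0, 0, 0, 30], [0, 0, 0, 0, 0, 0, 30], [0, 0, 0, 0, 0, 0, 30], [0, 0, 0, 0, 0, 0, 30]], squeeze=35)

```text
t: 6.15
tcp_pos: [572.0, 247.4, 202.7]
eef_rot: [[0.207, 0.978, 0.001], [0.978, -0.207, 0.002], [0.002, 0.001, -1.0]]
force: [-1.3, -0.1, 6.8]
grip_width: 39.1
```

Emit:
jog_arm(deltas=[[0, 0, -0.25, 0, 0, 0, 30], [0, 0, -0.75, 0, 0, 0, 30], [0, 0, -1.5, 0, 0, 0, 30], [0, 0, -2.3, 0, 0, 0, 30], [0, 0, -3, 0, 0, 0, 30], [0, 0, -3.5, 0, 0, 0, 30], [0, 0, -3.5, 0, 0, 0, 30], [0, 0, -3.5, 0, 0, 0, 30]])

```text
t: 6.95
tcp_pos: [571.4, 247.0, 342.4]
eef_rot: [[0.207, 0.978, 0.001], [0.978, -0.207, 0.002], [0.002, 0.0, -1.0]]
force: [0.4, -0.2, -2.4]
grip_width: 39.4
```

```bash
python3 - <<'E'
from h import *
s=arm.read_state(); print(s["tcp_pos"],s["force"],s["grip_width"],s["joint_positions"].round(1));i=arm.get_image("wrist");cv2.imwrite("pics/w6.png",i)
E
python3 go.py 420 -278 340 87.0
```

```text
[571.44155898 246.95759363 342.43904773] [ 0.41759617 -0.16898393 -2.44251726] 39.39221784765652 [-31.3  25.2   5.4  99.5  -2.9  55.4  53.4]
t 7.0 pos [571.2 246.9 341.5] az 78.07 F [-0.1 -0.9 -1.9] grip 39.3
delta [-13.62   -0.986   0.027] rot [-0.06 -0.05 -8.93] mm 546.2
```

View pics/w6.png

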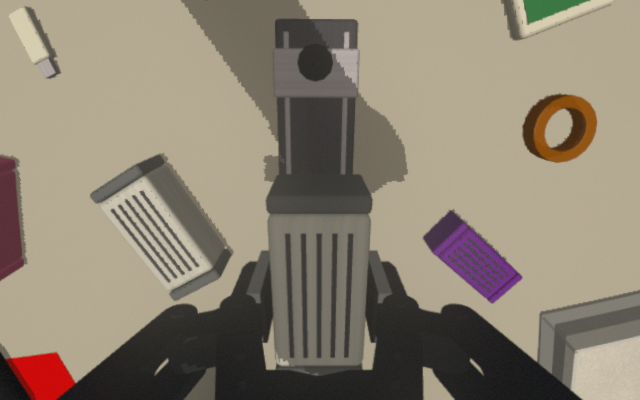

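Held securely. Carry above the clamp at higher z, stop to re-measure the clamp.

```bash
python3 go.py 500 -283 410 87.0
```

```text
t 7.0 pos [571.2 246.9 341.5] az 78.07 F [-0.1 -0.9 -1.9] grip 39.3
delta [-13.328   0.995  -1.725] rot [-0.06 -0.05 -8.93] mm 539.0
```

Emit:
jog_arm(deltas=[[-0.5, 0, -0.6, 0, 0, -1, 30], [-1.3, 0.1, -1.2, 0, 0, -2, 30], [-2.4, 0.2, -1.7, 0, 0, -3, 30], [-3.5, 0.3, -1.72, 0, 0, -4, 30], [-4.6, 0.4, -1.72, 0, 0, -5, 30], [-5.8, 0.5, -1.72, 0, 0, -6, 30], [-7, 0.6, -1.72, 0, 0, -7, 30], [-8.2, 0.7, -1.72, 0, 0, -8, 30], [-9.4, 0.8, -1.72, 0, 0, -8.9, 30], [-10.6, 0.9, -1.72, 0, 0, -8.9, 30], [-11.8, 1, -1.72, 0, 0, -8.9, 30], [-12.8, 1, -1.72, 0, 0, -8.9, 30]])

```text
t: 8.2
tcp_pos: [503.5, -264.9, 408.0]
eef_rot: [[0.055, 0.998, -0.004], [0.999, -0.055, 0.001], [0.001, -0.004, -1.0]]
force: [1.6, 0.2, -1.1]
grip_width: 39.2
```

```bash
python3 go.py 500 -283 410 87.0
```

```text
t 8.2 pos [ 503.5 -264.9  408. ] az 86.87 F [ 1.6  0.2 -1.1] grip 39.2
delta [-0.456 -0.063 -0.05 ] rot [-0.23 -0.06 -0.13] mm 18.5
```

Emit:
jog_arm(deltas=[[-0.46, -0.06, -0.05, 0, 0, 0, 30], [-0.46, -0.06, -0.05, 0, 0, 0, 30], [-0.46, -0.06, -0.05, 0, 0, 0, 30]])

```text
t: 8.5
tcp_pos: [499.9, -283.0, 408.3]
eef_rot: [[0.055, 0.998, -0.007], [0.998, -0.055, 0.003], [0.002, -0.007, -1.0]]
force: [0.3, 0.6, -1.5]
grip_width: 39.0
```

Run:
```python
from h import *
s=arm.read_state(); np.save("s7.npy",s,allow_pickle=True);print(s["tcp_pos"],s["joint_positions"].round(1));i=arm.get_image("wrist");cv2.imwrite("pics/w7.png",i)
```

```text
[ 499.91544172 -282.96533008  408.3089914 ] [ 11.   17.6  18.1 102.4  -6.1  61.4 118.1]
```

View pics/w7.png

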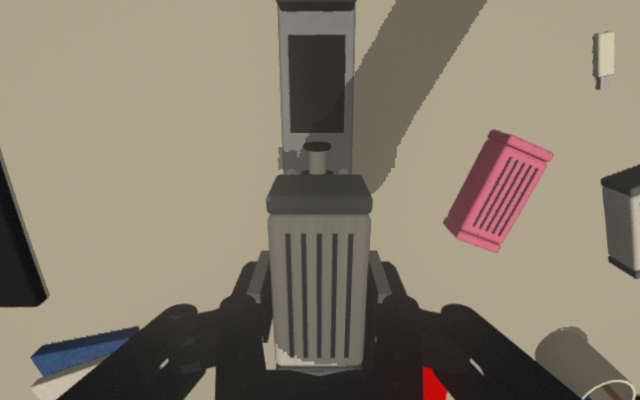

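Run:
```python
from h import *
i=cv2.imread("pics/w7.png")
crop(i,265,0,375,185,4,"pics/w7c.png")
```

```text
(no output)
```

View pics/w7c.png

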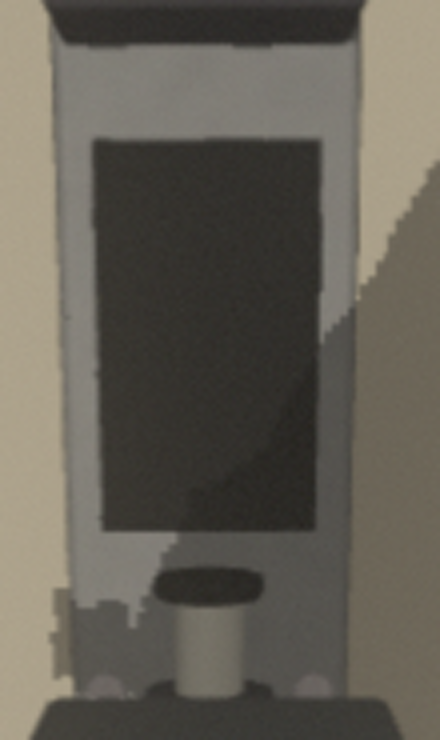

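Run:
```python
from h import *
s=np.load("s7.npy",allow_pickle=True).item()
d=lambda x,y:((x-.5)/4+265,(y-.5)/4)
P={k:pix2world("wrist",d(*q),z,s) for k,(q,z) in dict(aL=((47,9),60),aR=((360,9),60),abL=((58,42),20),abR=((352,42),20),L1=((56,100),20),L2=((76,650),20),R1=((361,100),20),R2=((347,650),20),nose=((208,572),51),noselow=((208,586),37)).items()}
for k,v in P.items(): print(k,v.round(1))
m1=(P["L1"]+P["R1"])/2;m2=(P["L2"]+P["R2"])/2;u=m1-m2;print("yaw",np.degrees(np.arctan2(u[1],u[0])))
for k in("L","R"):
    v=P[k+"1"]-P[k+"2"];print(k,np.degrees(np.arctan2(v[1],v[0])))
u/=np.linalg.norm(u);
for e in(P["abL"]+P["abR"])/2,(P["aL"]+P["aR"])/2: print("face mid",e,"origin",(m1+((e-m1)@u)*u-243*u).round(1))
```

```text
aL [ 344.8 -308.4   60. ]
aR [ 348.4 -242.5   60. ]
abL [ 343.  -310.3   20. ]
abR [ 346.9 -240.2   20. ]
L1 [ 355.8 -311.8   20. ]
L2 [ 490.9 -318.3   20. ]
R1 [ 359.8 -238.5   20. ]
R2 [ 495.  -245.6   20. ]
nose [ 467.3 -281.4   51. ]
noselow [ 472.9 -281.7   37. ]
yaw 177.11873956035458
L 177.28312146197814
R 176.95441965419198
face mid [ 344.94149667 -275.26545046   20.        ] origin [ 587.7 -286.7   20. ]
face mid [ 346.60331282 -275.48874823   60.        ] origin [ 589.3 -286.8   20. ]
```

```bash
python3 go.py 400.8 -277 240 87.0
```

```text
t 8.55 pos [ 500.4 -282.   408.6] az 86.94 F [ 1.   0.1 -1.7] grip 39.1
delta [-0.019 -2.466  4.23 ] rot [-0.36 -0.15 -0.06] mm 195.9
```

Emit:
jog_arm(deltas=[[-0.02, -0.8, 0, -0.3, -0.1, 0, 30], [-0.02, -1.7, 0, -0.3, -0.1, 0, 30], [-0.02, -2.47, 0.4, -0.3, -0.1, 0, 30], [-0.02, -2.47, 1.3, -0.3, -0.1, 0, 30], [-0.02, -2.47, 2.3, -0.3, -0.1, 0, 30], [-0.02, -2.47, 3.3, -0.3, -0.1, 0, 30], [-0.02, -2.47, 4.2, -0.3, -0.1, 0, 30], [-0.02, -2.47, 4.23, -0.3, -0.1, 0, 30], [-0.02, -2.47, 4.23, -0.3, -0.1, 0, 30], [-0.02, -2.47, 4.23, -0.3, -0.1, 0, 30]])

```text
t: 9.55
tcp_pos: [401.7, -277.1, 241.7]
eef_rot: [[0.052, 0.999, 0.002], [0.999, -0.052, -0.0], [-0.0, 0.002, -1.0]]
force: [0.1, 0.3, -1.3]
grip_width: 39.5
```

```bash
python3 go.py 400.8 -277 203.5 87.0;python3 - <<'E'
from h import *
for n in("wrist","top"):
    i=arm.get_image(n);cv2.imwrite(f"pics/{n}8.png",i)
E
```

```text
t 9.55 pos [ 401.7 -277.1  241.7] az 87.0 F [ 0.1  0.3 -1.3] grip 39.5
delta [ 0.002 -0.025  0.954] rot [0.12 0.02 0.  ] mm 38.2
```

View pics/wrist8.png

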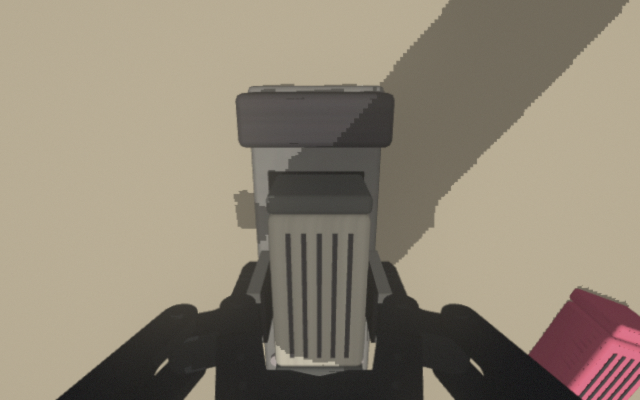

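Enclosure (centre column ≈319) sits over the anvil's centre (237–394 → 316) and clear of its face. Lower it.

Emit:
jog_arm(deltas=[[0, -0.02, 0.3, 0.1, 0, 0, 30], [0, -0.02, 0.6, 0.1, 0, 0, 30], [0, -0.02, 0.8, 0.1, 0, 0, 30], [0, -0.02, 0.92, 0.1, 0, 0, 30], [0, -0.02, 0.98, 0.1, 0, 0, 30], [0, -0.02, 0.98, 0.1, 0, 0, 30], [0, -0.02, 0.98, 0.1, 0, 0, 30]])

```text
t: 10.35
tcp_pos: [400.4, -277.2, 202.7]
eef_rot: [[0.053, 0.999, -0.0], [0.999, -0.053, 0.0], [0.0, -0.0, -1.0]]
force: [-1.9, 1.3, 4.5]
grip_width: 39.1
```

On the bed (upward force 4.5 N). Release and rise.

Emit:
jog_arm(deltas=[[0, 0, 0, 0, 0, 0, 45], [0, 0, 0, 0, 0, 0, 55], [0, 0, 0, 0, 0, 0, 60], [0, 0, 0, 0, 0, 0, 60], [0, 0, -0.4, 0, 0, 0, 62], [0, 0, -1.2, 0, 0, 0, 62], [0, 0, -2.2, 0, 0, 0, 62], [0, 0, -3.2, 0, 0, 0, 62], [0, 0, -4, 0, 0, 0, 62], [0, 0.2, -4.2, 0, 0, 0, 62], [0, 0.2, -4.2, 0, 0, 0, 62]])

```text
t: 11.45
tcp_pos: [409.6, -277.7, 371.9]
eef_rot: [[0.052, 0.999, 0.003], [0.999, -0.052, -0.001], [-0.001, 0.003, -1.0]]
force: [0.1, 0.2, 0.1]
grip_width: 62.1
```

Run:
```python
from h import *
s=arm.read_state(); np.save("s9.npy",s,allow_pickle=True);print(s["tcp_pos"]);i=arm.get_image("wrist");cv2.imwrite("pics/w9.png",i)
crop(i,250,60,390,360,2.6,"pics/w9c.png")
```

```text
[ 409.59089062 -277.6586158   371.88191025]
```

View pics/w9c.png

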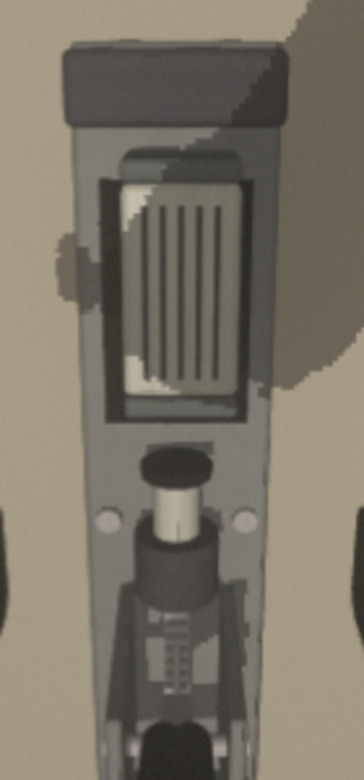

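Enclosure lies straight on the bed (crop columns 120–243 between base edges 77–281), gap to anvil and to nose visible. Measure the numbers and find the trigger.

```bash
python3 - <<'E'
from h import *
s=np.load("s9.npy",allow_pickle=True).item()
d=lambda x,y:((x-.5)/2.6+250,(y-.5)/2.6+60)
o=np.array([588.5,-286.8]);a=np.radians(177.05);u=np.array([np.cos(a),np.sin(a)]);v=np.array([-u[1],u[0]])
for n,q,z in(("boxfarL",(120,150),54),("boxfarR",(241,150),54),("boxnearL",(125,417),54),("boxnearR",(244,417),54),("anvilL",(70,126),60),("anvilR",(285,126),60),("nosetop",(176,447),51),("sleeve front top",(176,520),54)):
    p=pix2world("wrist",d(*q),z,s)[:2]-o; print(n,"clamp x,y",(p@u).round(1),(p@v).round(1))
for X in (43.5,): 
    c=o+u*X;print("trigger grip world",c)
E
python3 go.py 508 -282.6 400 87
```

```text
boxfarL clamp x,y 235.7 18.5
boxfarR clamp x,y 235.8 -20.0
boxnearL clamp x,y 144.2 18.6
boxnearR clamp x,y 144.2 -23.1
anvilL clamp x,y 243.6 33.4
anvilR clamp x,y 243.6 -33.1
nosetop clamp x,y 131.3 0.8
sleeve front top clamp x,y 103.5 0.8
trigger grip world [ 545.05764506 -284.56129565]
t 11.5 pos [ 408.8 -277.4  370.3] az 87.01 F [ 0.1 -0.1 -1. ] grip 62.0
delta [-0.     2.484 -0.742] rot [-0.01 -0.03  0.01] mm 103.7
```

Enclosure centre at clamp x≈190, y≈-1; nose tip ≈118 mm. Now closed fingers go down in front of the trigger (clamp x≈80).

Emit:
jog_arm(deltas=[[0, 0.5, -0.7, 0, 0, 0, 30], [0, 1.4, -0.74, 0, 0, 0, 0], [0, 2.2, -0.74, 0, 0, 0, 0], [0, 2.49, -0.74, 0, 0, 0, 0], [0, 2.49, -0.74, 0, 0, 0, 0], [0, 2.49, -0.74, 0, 0, 0, 0]], squeeze=40)

```text
t: 12.1
tcp_pos: [507.0, -282.8, 398.2]
eef_rot: [[0.053, 0.999, -0.004], [0.999, -0.053, 0.002], [0.001, -0.004, -1.0]]
force: [-0.3, 0.0, 0.7]
grip_width: -0.5
```

```bash
python3 - <<'E'
from h import *
i=arm.get_image("wrist");cv2.imwrite("pics/w10.png",i)
E
python3 go.py 508.6 -282.7 308 87
```

```text
t 12.15 pos [ 506.7 -283.   398.8] az 86.92 F [-0.6 -0.  -0.2] grip -0.2
delta [0.007 0.054 2.269] rot [-0.19 -0.07 -0.08] mm 90.8
```

View pics/w10.png

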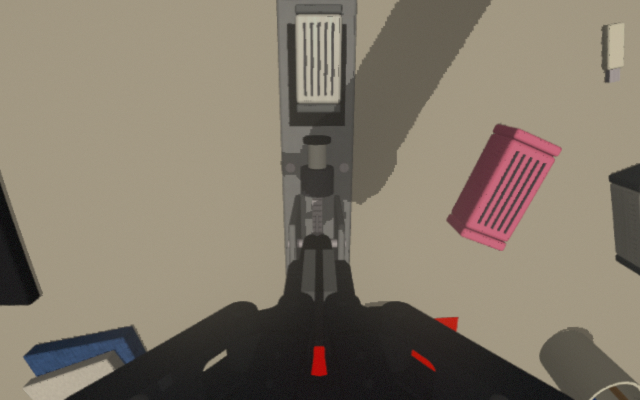

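Emit:
jog_arm(deltas=[[0, 0.05, 0.8, -0.1, 0, 0, 0], [0, 0.05, 1.4, -0.1, 0, 0, 0], [0, 0.05, 1.8, -0.1, 0, 0, 0], [0, 0.05, 2.1, -0.1, 0, 0, 0], [0, 0.05, 2.27, -0.1, 0, 0, 0], [0, 0.05, 2.27, -0.1, 0, 0, 0]])

```text
t: 12.75
tcp_pos: [507.8, -283.0, 307.5]
eef_rot: [[0.054, 0.999, -0.003], [0.999, -0.054, 0.002], [0.002, -0.003, -1.0]]
force: [0.0, -0.1, 0.0]
grip_width: -0.2
```

```bash
python3 - <<'E'
from h import *
i=arm.get_image("wrist");cv2.imwrite("pics/w11.png",i)
j=arm.get_image("scene");crop(j,170,170,270,300,4,"pics/s11.png")
E
python3 go.py 508.6 -282.7 308 87
```

```text
t 12.85 pos [ 508.4 -283.2  308.7] az 86.9 F [ 0.6  0.6 -0.6] grip 0.1
delta [0.014 0.004 0.017] rot [-0.02 -0.05 -0.1 ] mm 0.9
```

View pics/w11.png

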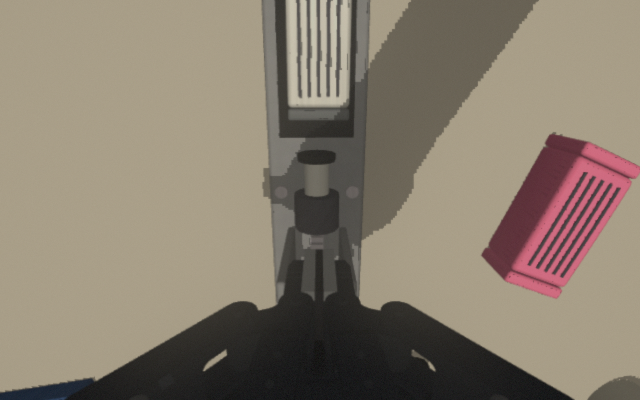

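View pics/s11.png

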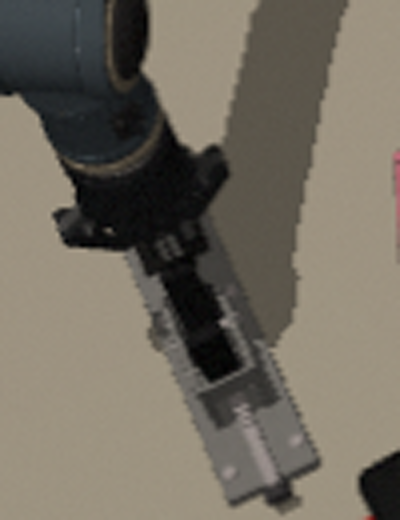

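Closed fingers stand in front of the trigger paddle; nose and enclosure stay in the wrist view. First stroke, slowly.

Emit:
jog_arm(deltas=[[0, 0.2, 0, 0, 0, 0, 0], [0, 0.35, 0, 0, 0, 0, 0], [0, 0.5, 0, 0, 0, 0, 0], [0, 0.6, 0, 0, 0, 0, 0], [0, 0.7, 0, 0, 0, 0, 0], [0, 0.7, 0, 0, 0, 0, 0]])

```text
t: 13.45
tcp_pos: [536.1, -285.0, 308.7]
eef_rot: [[0.054, 0.999, -0.003], [0.999, -0.054, 0.001], [0.001, -0.003, -1.0]]
force: [-4.5, 1.2, 3.9]
grip_width: 0.2
```

Emit:
jog_arm(deltas=[[0, 0.1, 0, 0, 0, 0, 0], [0, 0.2, 0, 0, 0, 0, 0], [0, 0.28, 0, 0, 0, 0, 0], [0, 0.32, 0, 0, 0, 0, 0], [0, 0.32, 0, 0, 0, 0, 0]])

```text
t: 13.95
tcp_pos: [547.1, -286.0, 308.8]
eef_rot: [[0.055, 0.998, -0.009], [0.998, -0.055, 0.003], [0.003, -0.009, -1.0]]
force: [-10.5, 1.8, 8.3]
grip_width: -0.2
```

```bash
python3 - <<'E'
from h import *
i=arm.get_image("wrist");cv2.imwrite("pics/w12.png",i)
crop(i,250,0,390,260,3,"pics/w12c.png")
E
python3 go.py 508.6 -282.7 308 87
```

```text
t 14.0 pos [ 547.  -286.   308.8] az 86.84 F [-9.1  1.7  8.9] grip 0.1
delta [ 0.03  -0.963  0.029] rot [-0.51 -0.16 -0.16] mm 38.5
```

View pics/w12.png

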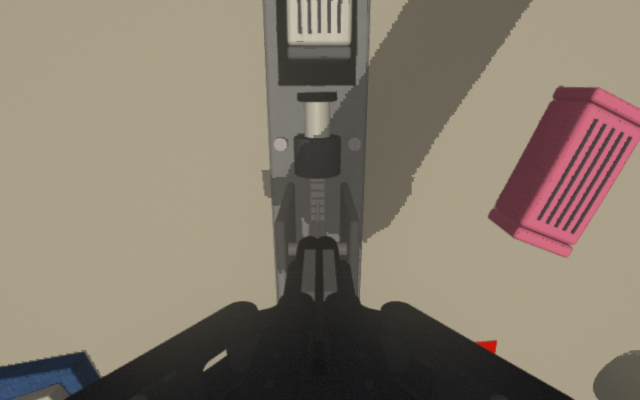

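Emit:
jog_arm(deltas=[[0, 0.06, 0, 0, 0, 0, 0], [0, 0.12, 0, 0, 0, 0, 0], [0, 0.16, 0, 0, 0, 0, 0], [0, 0.16, 0, 0, 0, 0, 0]])

```text
t: 14.4
tcp_pos: [551.7, -286.5, 309.0]
eef_rot: [[0.056, 0.998, -0.015], [0.998, -0.056, 0.006], [0.005, -0.015, -1.0]]
force: [-9.6, 1.8, 9.7]
grip_width: -0.1
```

```bash
cat > look.py <<'E'
from h import *
import sys
s=arm.read_state(); np.save("sl.npy",s,allow_pickle=True)
i=arm.get_image("wrist");cv2.imwrite(f"pics/{sys.argv[1]}.png",i)
crop(i,250,0,390,200,4,f"pics/{sys.argv[1]}c.png")
o=np.array([588.5,-286.8]);a=np.radians(177.05);u=np.array([np.cos(a),np.sin(a)])
print("t",s["t"],"tcp",s["tcp_pos"].round(1),"clampx",((s["tcp_pos"][:2]-o)@u).round(1),"F",s["force"].round(1))
E
cat > meas.py <<'E'
from h import *
import sys
s=np.load("sl.npy",allow_pickle=True).item()
o=np.array([588.5,-286.8]);a=np.radians(177.05);u=np.array([np.cos(a),np.sin(a)])
v=sys.argv[1:]
for k in range(0,len(v),3):
    x,y,z=map(float,v[k:k+3]);p=pix2world("wrist",((x-.5)/4+250,(y-.5)/4),z,s)
    print((x,y,z),"clamp x",((p[:2]-o)@u).round(1))
E
python3 look.py w13
```

```text
t 14.4 tcp [ 551.7 -286.5  309. ] clampx 36.8 F [-9.6  1.8  9.7]
```

View pics/w13c.png

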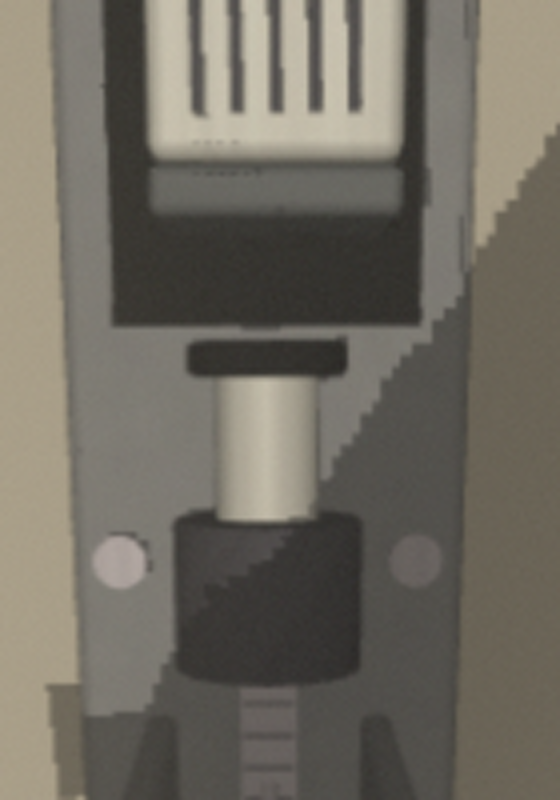

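```bash
python3 meas.py 268 340 45 268 340 37 268 214 54 268 520 50 268 376 50
python3 - <<'E'
from h import *
j=arm.get_image("scene");crop(j,150,150,290,300,4,"pics/s13.png")
E
```

```text
(268.0, 340.0, 45.0) clamp x 124.1
(268.0, 340.0, 37.0) clamp x 124.3
(268.0, 214.0, 54.0) clamp x 142.7
(268.0, 520.0, 50.0) clamp x 95.3
(268.0, 376.0, 50.0) clamp x 118.4
```

View pics/s13.png

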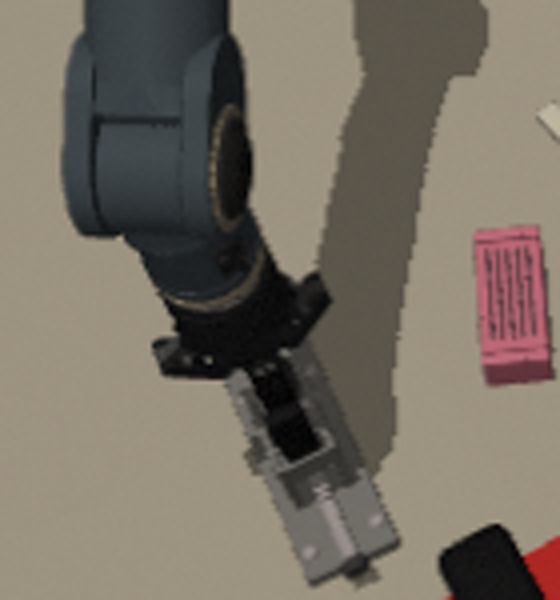

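Emit:
jog_arm(deltas=[[0, 0.06, 0, 0, 0, 0, 0], [0, 0.12, 0, 0, 0, 0, 0], [0, 0.15, 0, 0, 0, 0, 0], [0, 0.15, 0, 0, 0, 0, 0]])

```text
t: 14.9
tcp_pos: [556.0, -287.0, 309.1]
eef_rot: [[0.057, 0.998, -0.02], [0.998, -0.057, 0.008], [0.006, -0.021, -1.0]]
force: [-9.6, 2.2, 8.4]
grip_width: 0.2
```

```bash
python3 look.py w14
```

```text
t 14.9 tcp [ 556.  -287.   309.1] clampx 32.5 F [-9.6  2.2  8.4]
```

View pics/w14c.png

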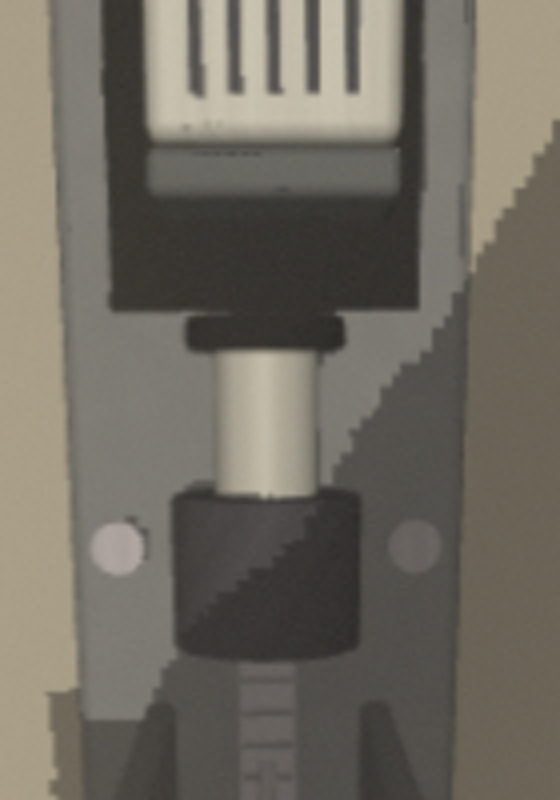

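Emit:
jog_arm(deltas=[[0, 0.06, 0, 0, 0, 0, 0], [0, 0.12, 0, 0, 0, 0, 0], [0, 0.15, 0, 0, 0, 0, 0], [0, 0.15, 0, 0, 0, 0, 0]])

```text
t: 15.35
tcp_pos: [558.5, -287.7, 309.0]
eef_rot: [[0.058, 0.998, -0.032], [0.998, -0.058, 0.012], [0.01, -0.032, -0.999]]
force: [-14.4, 3.8, 13.2]
grip_width: -0.1
```

Emit:
jog_arm(deltas=[[0, 0.06, 0, 0, 0, 0, 0], [0, 0.1, 0, 0, 0, 0, 0], [0, 0.1, 0, 0, 0, 0, 0]])

```text
t: 15.65
tcp_pos: [560.0, -288.2, 309.1]
eef_rot: [[0.059, 0.997, -0.041], [0.998, -0.059, 0.015], [0.012, -0.041, -0.999]]
force: [-11.8, 2.7, 11.6]
grip_width: -0.1
```

```bash
python3 look.py w15
```

```text
t 15.65 tcp [ 560.  -288.2  309.1] clampx 28.4 F [-11.8   2.7  11.6]
```

View pics/w15c.png

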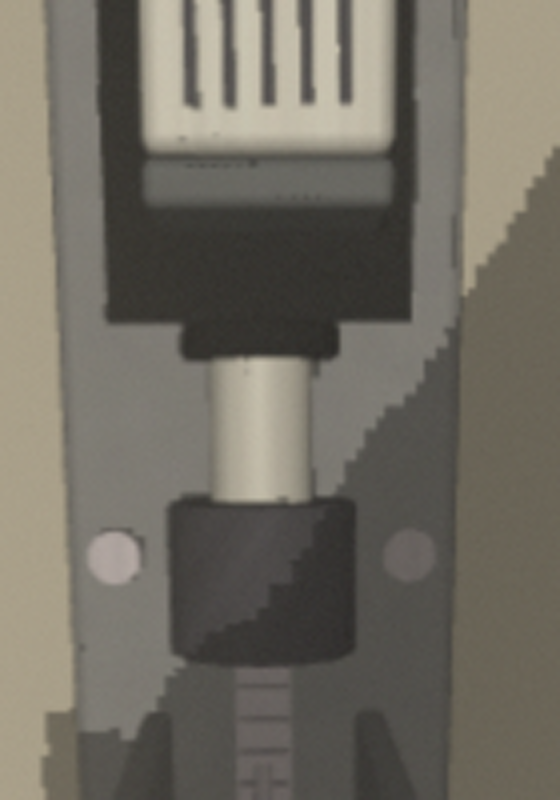

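```bash
python3 meas.py 262 320 45 262 205 54; python3 go.py 512 -282.9 308 87
```

```text
(262.0, 320.0, 45.0) clamp x 126.0
(262.0, 205.0, 54.0) clamp x 142.7
t 15.7 pos [ 559.9 -288.2  309.1] az 86.6 F [-12.5   3.5  11.2] grip -0.2
delta [ 0.062 -1.201  0.078] rot [-2.37 -0.71 -0.39] mm 48.2
```

Nose-to-enclosure gap ≈17 mm; the trigger is fully in. Release it, straightening the tool.

Emit:
jog_arm(deltas=[[0.06, -0.4, 0.08, -2.3, -0.7, -0.4, 0], [0.06, -0.8, 0.08, -2.3, -0.7, -0.4, 0], [0.06, -1.1, 0.08, -2.3, -0.7, -0.4, 0], [0.06, -1.2, 0.08, -2.3, -0.7, -0.4, 0], [0.06, -1.2, 0.08, -2.3, -0.7, -0.4, 0], [0.06, -1.2, 0.08, -2.3, -0.7, -0.4, 0]])

```text
t: 16.3
tcp_pos: [513.0, -282.8, 308.1]
eef_rot: [[0.051, 0.999, 0.0], [0.999, -0.051, -0.0], [-0.0, 0.0, -1.0]]
force: [-0.2, -0.1, -0.3]
grip_width: -0.2
```

```bash
python3 go.py 555 -285.1 308 87
```

```text
t 16.3 pos [ 513.  -282.8  308.1] az 87.05 F [-0.2 -0.1 -0.3] grip -0.2
delta [-0.003  1.051  0.004] rot [0.02 0.01 0.05] mm 42.0
```

Second stroke (one call, pull to ~555).

Emit:
jog_arm(deltas=[[0, 0.2, 0, 0, 0, 0, 0], [0, 0.35, 0, 0, 0, 0, 0], [0, 0.5, 0, 0, 0, 0, 0], [0, 0.62, 0, 0, 0, 0, 0], [0, 0.74, 0, 0, 0, 0, 0], [0, 0.86, 0, 0, 0, 0, 0], [0, 0.98, 0, 0, 0, 0, 0], [0, 1.1, 0, 0, 0, 0, 0], [0, 1.15, 0, 0, 0, 0, 0], [0, 1.15, 0, 0, 0, 0, 0], [0, 1.15, 0, 0, 0, 0, 0]])

```text
t: 17.4
tcp_pos: [555.3, -285.6, 307.9]
eef_rot: [[0.053, 0.999, -0.013], [0.999, -0.053, 0.004], [0.003, -0.013, -1.0]]
force: [-16.2, 4.3, 13.4]
grip_width: -0.1
```

```bash
python3 look.py w16; python3 go.py 512.5 -282.8 308 87
```

```text
t 17.4 tcp [ 555.3 -285.6  307.9] clampx 33.3 F [-16.2   4.3  13.4]
t 17.45 pos [ 555.3 -285.6  307.9] az 86.96 F [-16.1   4.2  13.6] grip 0.1
delta [ 0.014 -1.071  0.012] rot [-0.72 -0.19 -0.04] mm 42.8
```

View pics/w16c.png

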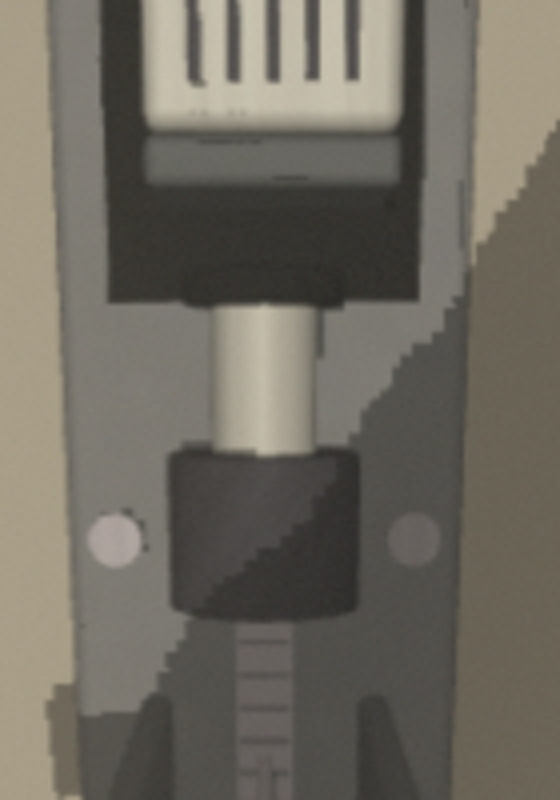

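```bash
python3 - <<'E'
from h import *
j=arm.get_image("scene");crop(j,190,230,260,300,8,"pics/s16.png")
E
python3 meas.py 262 267 45 262 184 54
```

```text
(262.0, 267.0, 45.0) clamp x 131.3
(262.0, 184.0, 54.0) clamp x 142.8
```

View pics/s16.png

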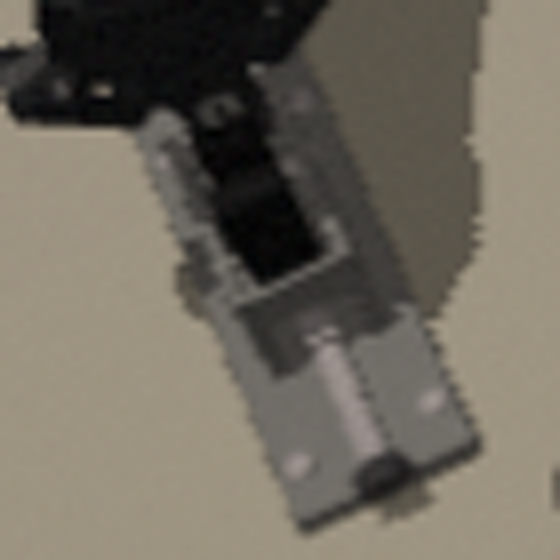

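```bash
cat > proj.py <<'E'
from h import *
o=np.array([588.5,-286.8]);a=np.radians(177.05);u=np.array([np.cos(a),np.sin(a)]);v=np.array([-u[1],u[0]])
def P(x,y,z):
    q=world2pix("scene",[*(o+u*x+v*y),z]); return ((q-[190,230])*8).round(0)
print("handle top",[P(x,y,170).tolist() for x in(-16,-2) for y in(-14,14)])
for th in (0,.22,.33,.44):
    l=.22-th
    print(th,[P(30+82*np.sin(l)+dx*np.cos(l),y,88+82*np.cos(l)-dx*np.sin(l)).tolist() for dx in(-8,8) for y in(-13,13)])
E
python3 proj.py
```

```text
handle top [[289.0, 170.0], [215.0, 204.0], [275.0, 137.0], [200.0, 170.0]]
0 [[230.0, 41.0], [161.0, 71.0], [216.0, 10.0], [148.0, 40.0]]
0.22 [[248.0, 82.0], [179.0, 113.0], [232.0, 45.0], [163.0, 76.0]]
0.33 [[258.0, 104.0], [189.0, 135.0], [241.0, 66.0], [172.0, 96.0]]
0.44 [[268.0, 127.0], [199.0, 158.0], [250.0, 87.0], [181.0, 118.0]]
```

Emit:
jog_arm(deltas=[[0, 0.05, 0, -0.7, -0.2, 0, 0], [0, 0.1, 0, -0.7, -0.2, 0, 0], [0, 0.1, 0, -0.7, -0.2, 0, 0]])

```text
t: 17.8
tcp_pos: [555.5, -285.9, 307.9]
eef_rot: [[0.054, 0.998, -0.014], [0.999, -0.054, 0.005], [0.004, -0.014, -1.0]]
force: [-17.7, 4.9, 15.3]
grip_width: -0.1
```

```bash
python3 look.py w17;  python3 go.py 512.5 -282.8 308 87
```

```text
t 17.8 tcp [ 555.5 -285.9  307.9] clampx 33.0 F [-17.7   4.9  15.3]
t 17.85 pos [ 555.5 -285.9  307.9] az 86.9 F [-16.8   5.3  14.4] grip -0.2
delta [ 0.018 -1.077  0.012] rot [-0.8  -0.25 -0.1 ] mm 43.1
```

View pics/w17c.png

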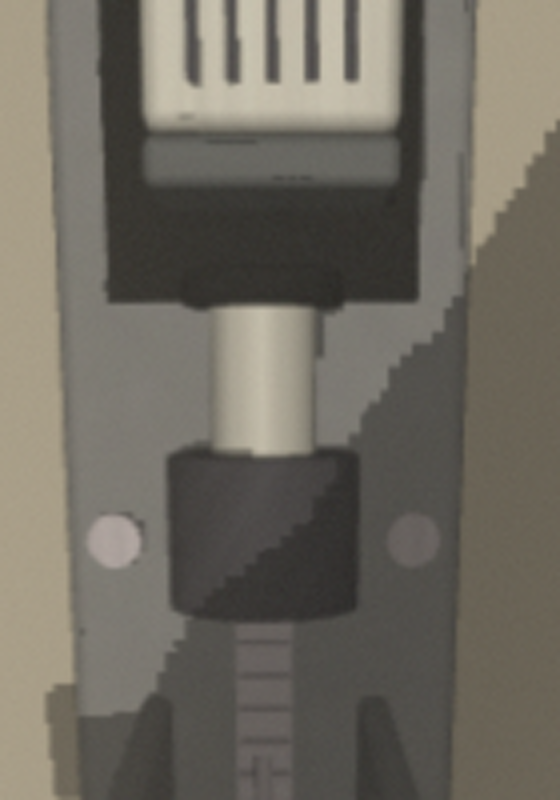

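At the stop (force 17 N, rod still); gap now ≈11.5 mm. Release farther back with a dwell, then look.

Emit:
jog_arm(deltas=[[0.02, -0.5, 0, -0.8, -0.2, 0, 0], [0.02, -0.9, 0, -0.8, -0.2, 0, 0], [0.02, -1.2, 0, -0.8, -0.2, 0, 0], [0.02, -1.3, 0, -0.8, -0.2, 0, 0], [0.02, -1.3, 0, -0.8, -0.2, 0, 0], [0.02, -1.3, 0, -0.8, -0.2, 0, 0], [0.02, -1.3, 0, -0.8, -0.2, 0, 0]])

```text
t: 18.55
tcp_pos: [504.5, -282.1, 308.6]
eef_rot: [[0.053, 0.999, 0.001], [0.999, -0.053, 0.001], [0.001, 0.001, -1.0]]
force: [0.2, 0.3, 0.7]
grip_width: -0.1
```

```bash
python3 look.py w18; python3 proj.py; python3 go.py 555 -285.1 308 87
python3 - <<'E'
from h import *
j=arm.get_image("scene");crop(j,190,230,260,300,8,"pics/s18.png")
E
```

```text
t 18.55 tcp [ 504.5 -282.1  308.6] clampx 84.1 F [0.2 0.3 0.7]
handle top [[289.0, 170.0], [215.0, 204.0], [275.0, 137.0], [200.0, 170.0]]
0 [[230.0, 41.0], [161.0, 71.0], [216.0, 10.0], [148.0, 40.0]]
0.22 [[248.0, 82.0], [179.0, 113.0], [232.0, 45.0], [163.0, 76.0]]
0.33 [[258.0, 104.0], [189.0, 135.0], [241.0, 66.0], [172.0, 96.0]]
0.44 [[268.0, 127.0], [199.0, 158.0], [250.0, 87.0], [181.0, 118.0]]
t 18.6 pos [ 504.4 -282.1  308.6] az 86.94 F [-0.2  0.4 -1.2] grip -0.3
delta [-0.007  1.268  0.015] rot [ 0.03 -0.04 -0.06] mm 50.7
```

View pics/s18.png

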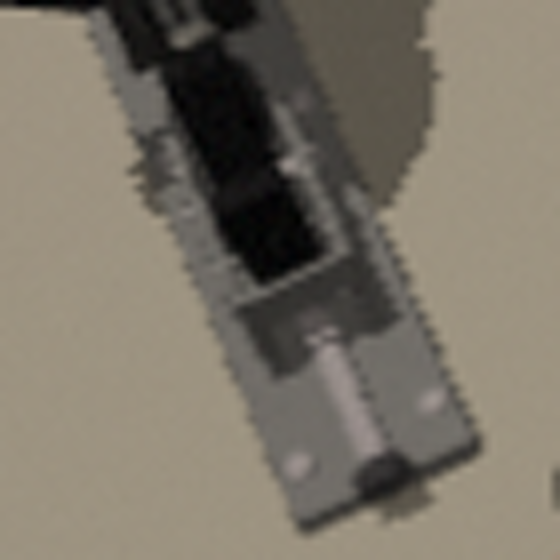

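View pics/w18c.png

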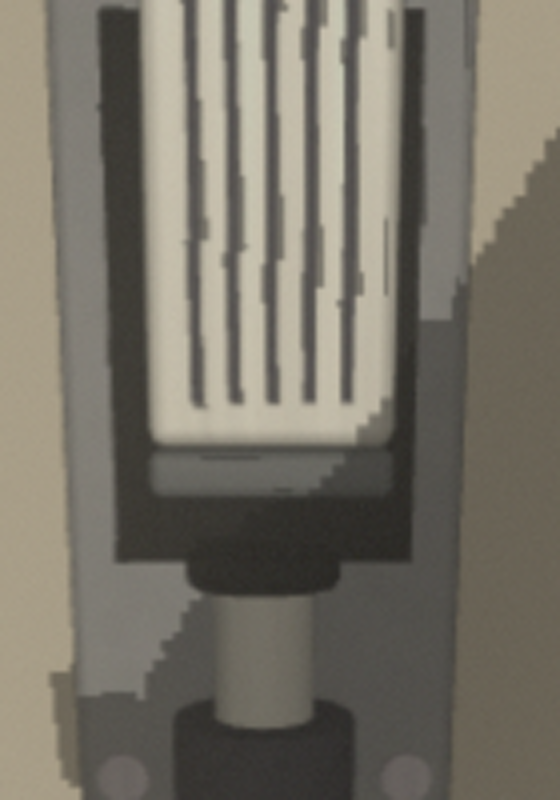

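Trigger springs back (scene). Third stroke.

Emit:
jog_arm(deltas=[[0, 0.3, 0, 0, 0, 0, 0], [0, 0.5, 0, 0, 0, 0, 0], [0, 0.65, 0, 0, 0, 0, 0], [0, 0.77, 0, 0, 0, 0, 0], [0, 0.89, 0, 0, 0, 0, 0], [0, 1.0, 0, 0, 0, 0, 0], [0, 1.1, 0, 0, 0, 0, 0], [0, 1.2, 0, 0, 0, 0, 0], [0, 1.3, 0, 0, 0, 0, 0], [0, 1.36, 0, 0, 0, 0, 0], [0, 1.36, 0, 0, 0, 0, 0]])

```text
t: 19.75
tcp_pos: [555.2, -285.4, 308.6]
eef_rot: [[0.055, 0.998, -0.011], [0.998, -0.055, 0.005], [0.004, -0.012, -1.0]]
force: [-15.2, 3.7, 12.8]
grip_width: 0.2
```

```bash
python3 look.py w19; python3 go.py 504.5 -282.3 308 87
```

```text
t 19.75 tcp [ 555.2 -285.4  308.6] clampx 33.3 F [-15.2   3.7  12.8]
t 19.8 pos [ 555.2 -285.4  308.6] az 86.84 F [-14.    2.8  12.3] grip 0.1
delta [ 0.007 -1.268  0.03 ] rot [-0.65 -0.25 -0.15] mm 50.8
```

View pics/w19c.png

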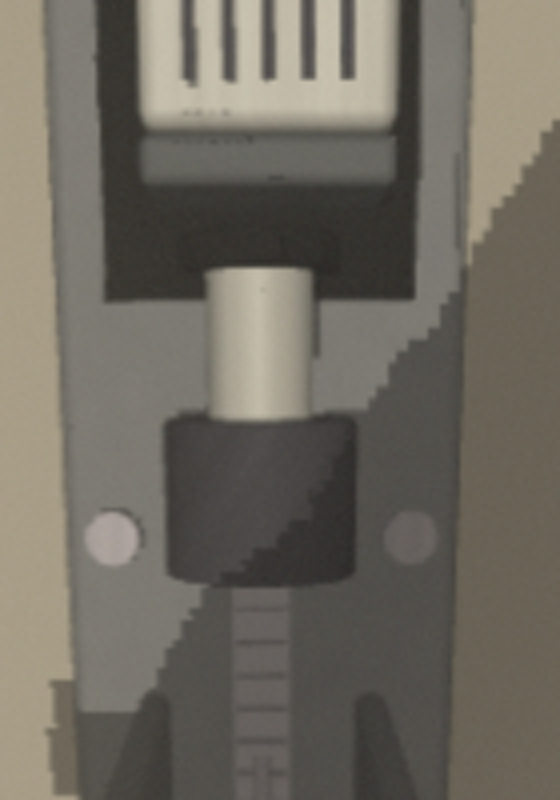

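One 6 mm tooth per stroke; gap ≈6 mm. Release and fourth stroke.

Emit:
jog_arm(deltas=[[0.01, -0.5, 0.02, -0.6, -0.2, -0.1, 0], [0.01, -0.9, 0.02, -0.6, -0.2, -0.1, 0], [0.01, -1.2, 0.02, -0.6, -0.2, -0.1, 0], [0.01, -1.27, 0.02, -0.6, -0.2, -0.1, 0], [0.01, -1.27, 0.02, -0.6, -0.2, -0.1, 0], [0.01, -1.27, 0.02, -0.6, -0.2, -0.1, 0]])

```text
t: 20.4
tcp_pos: [505.4, -282.0, 308.6]
eef_rot: [[0.052, 0.999, 0.0], [0.999, -0.052, 0.0], [0.001, 0.0, -1.0]]
force: [-0.3, 0.3, 0.2]
grip_width: 0.1
```

Emit:
jog_arm(deltas=[[0, 0.3, 0, 0, 0, 0, 0], [0, 0.5, 0, 0, 0, 0, 0], [0, 0.65, 0, 0, 0, 0, 0], [0, 0.77, 0, 0, 0, 0, 0], [0, 0.89, 0, 0, 0, 0, 0], [0, 1.0, 0, 0, 0, 0, 0], [0, 1.1, 0, 0, 0, 0, 0], [0, 1.2, 0, 0, 0, 0, 0], [0, 1.3, 0, 0, 0, 0, 0], [0, 1.36, 0, 0, 0, 0, 0], [0, 1.36, 0, 0, 0, 0, 0]])

```text
t: 21.5
tcp_pos: [555.8, -285.2, 308.5]
eef_rot: [[0.054, 0.998, -0.014], [0.999, -0.054, 0.006], [0.005, -0.014, -1.0]]
force: [-17.7, 5.8, 14.3]
grip_width: -0.0
```

```bash
python3 look.py w20; python3 go.py 504.5 -282.3 308 87
```

```text
t 21.5 tcp [ 555.8 -285.2  308.5] clampx 32.7 F [-17.7   5.8  14.3]
t 21.55 pos [ 555.8 -285.2  308.5] az 86.9 F [-17.3   4.6  15.4] grip -0.1
delta [ 0.004 -1.283  0.03 ] rot [-0.8  -0.27 -0.1 ] mm 51.3
```

View pics/w20c.png

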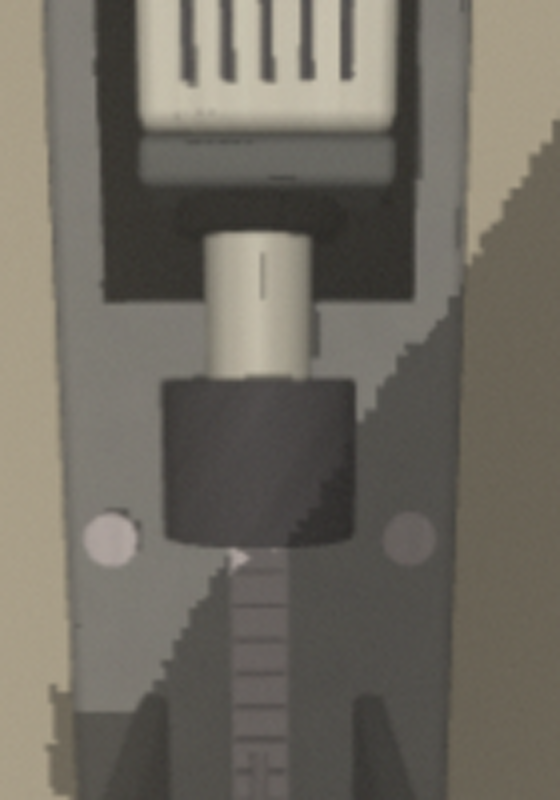

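Gap ≈1.5 mm now. Fifth stroke.

Emit:
jog_arm(deltas=[[0.01, -0.5, 0.02, -0.7, -0.2, -0.1, 0], [0.01, -0.9, 0.02, -0.7, -0.2, -0.1, 0], [0.01, -1.2, 0.02, -0.7, -0.2, -0.1, 0], [0.01, -1.28, 0.02, -0.7, -0.2, -0.1, 0], [0.01, -1.28, 0.02, -0.7, -0.2, -0.1, 0], [0.01, -1.28, 0.02, -0.7, -0.2, -0.1, 0]])

```text
t: 22.15
tcp_pos: [505.7, -281.9, 308.5]
eef_rot: [[0.051, 0.999, -0.001], [0.999, -0.051, 0.001], [0.001, -0.001, -1.0]]
force: [0.1, 0.9, -0.5]
grip_width: 0.2
```

Emit:
jog_arm(deltas=[[0, 0.3, 0, 0, 0, 0, 0], [0, 0.5, 0, 0, 0, 0, 0], [0, 0.65, 0, 0, 0, 0, 0], [0, 0.77, 0, 0, 0, 0, 0], [0, 0.89, 0, 0, 0, 0, 0], [0, 1.0, 0, 0, 0, 0, 0], [0, 1.1, 0, 0, 0, 0, 0], [0, 1.2, 0, 0, 0, 0, 0], [0, 1.3, 0, 0, 0, 0, 0], [0, 1.36, 0, 0, 0, 0, 0], [0, 1.36, 0, 0, 0, 0, 0]])

```text
t: 23.25
tcp_pos: [556.0, -285.1, 308.4]
eef_rot: [[0.053, 0.998, -0.015], [0.999, -0.053, 0.006], [0.005, -0.015, -1.0]]
force: [-16.7, 5.1, 15.9]
grip_width: -0.2
```

```bash
python3 look.py w21; python3 go.py 504.5 -282.3 308 87
```

```text
t 23.25 tcp [ 556.  -285.1  308.4] clampx 32.6 F [-16.7   5.1  15.9]
t 23.3 pos [ 555.9 -285.1  308.4] az 86.96 F [-17.5   3.9  14.6] grip -0.1
delta [ 1.000e-03 -1.287e+00  3.000e-02] rot [-0.85 -0.3  -0.04] mm 51.5
```

View pics/w21c.png

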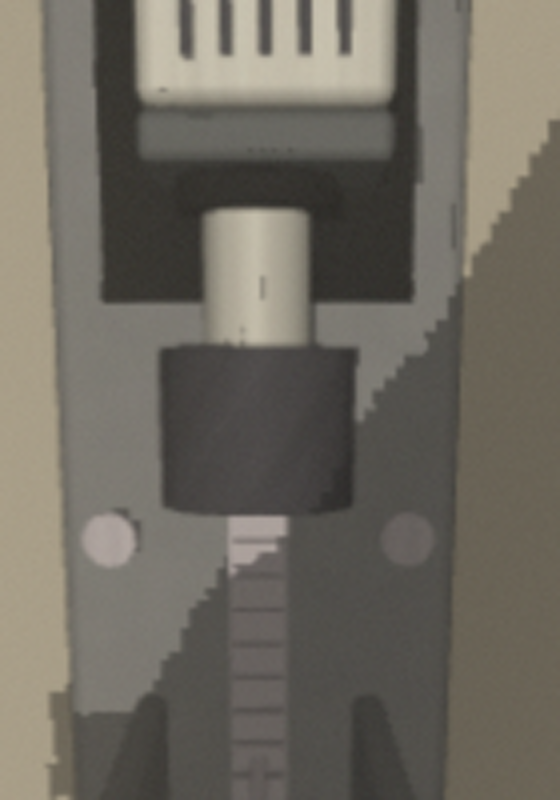

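Enclosure being pushed (edge 185→160 px). Sixth stroke.

Emit:
jog_arm(deltas=[[0.01, -0.5, 0.02, -0.8, -0.2, -0.1, 0], [0.01, -0.9, 0.02, -0.8, -0.2, -0.1, 0], [0.01, -1.2, 0.02, -0.8, -0.2, -0.1, 0], [0.01, -1.28, 0.02, -0.8, -0.2, -0.1, 0], [0.01, -1.28, 0.02, -0.8, -0.2, -0.1, 0], [0.01, -1.28, 0.02, -0.8, -0.2, -0.1, 0]])

```text
t: 23.9
tcp_pos: [505.8, -281.8, 308.6]
eef_rot: [[0.05, 0.999, 0.0], [0.999, -0.05, 0.001], [0.001, 0.0, -1.0]]
force: [-0.5, -0.4, -0.0]
grip_width: -0.1
```

Emit:
jog_arm(deltas=[[0, 0.3, 0, 0, 0, 0, 0], [0, 0.5, 0, 0, 0, 0, 0], [0, 0.65, 0, 0, 0, 0, 0], [0, 0.77, 0, 0, 0, 0, 0], [0, 0.89, 0, 0, 0, 0, 0], [0, 1.0, 0, 0, 0, 0, 0], [0, 1.1, 0, 0, 0, 0, 0], [0, 1.2, 0, 0, 0, 0, 0], [0, 1.3, 0, 0, 0, 0, 0], [0, 1.36, 0, 0, 0, 0, 0], [0, 1.36, 0, 0, 0, 0, 0]])

```text
t: 25.0
tcp_pos: [556.0, -285.0, 308.3]
eef_rot: [[0.052, 0.999, -0.015], [0.999, -0.052, 0.007], [0.006, -0.015, -1.0]]
force: [-19.3, 4.4, 15.5]
grip_width: -0.1
```

```bash
python3 look.py w22; python3 go.py 504.5 -282.3 308 87
```

```text
t 25.0 tcp [ 556.  -285.   308.3] clampx 32.6 F [-19.3   4.4  15.5]
t 25.05 pos [ 555.9 -284.9  308.3] az 87.01 F [-17.8   5.3  16.2] grip -0.2
delta [-0.002 -1.287  0.027] rot [-0.85 -0.33  0.01] mm 51.5
```

View pics/w22c.png

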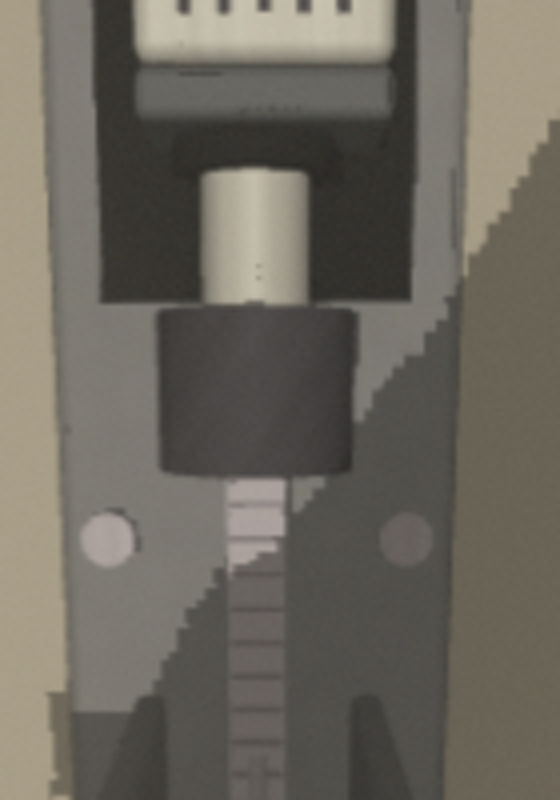

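Enclosure moved another ~6 mm, now near or at the anvil; shaft still ~140 px exposed (little compression). Seventh stroke.

Emit:
jog_arm(deltas=[[0.01, -0.5, 0.02, -0.8, -0.3, 0, 0], [0.01, -0.9, 0.02, -0.8, -0.3, 0, 0], [0.01, -1.2, 0.02, -0.8, -0.3, 0, 0], [0.01, -1.28, 0.02, -0.8, -0.3, 0, 0], [0.01, -1.28, 0.02, -0.8, -0.3, 0, 0], [0.01, -1.28, 0.02, -0.8, -0.3, 0, 0]])

```text
t: 25.65
tcp_pos: [505.8, -281.7, 308.5]
eef_rot: [[0.051, 0.999, 0.001], [0.999, -0.051, 0.0], [0.0, 0.001, -1.0]]
force: [-0.7, -0.2, -0.7]
grip_width: -0.1
```

Emit:
jog_arm(deltas=[[0, 0.3, 0, 0, 0, 0, 0], [0, 0.5, 0, 0, 0, 0, 0], [0, 0.65, 0, 0, 0, 0, 0], [0, 0.77, 0, 0, 0, 0, 0], [0, 0.89, 0, 0, 0, 0, 0], [0, 1.0, 0, 0, 0, 0, 0], [0, 1.1, 0, 0, 0, 0, 0], [0, 1.2, 0, 0, 0, 0, 0], [0, 1.3, 0, 0, 0, 0, 0], [0, 1.36, 0, 0, 0, 0, 0], [0, 1.36, 0, 0, 0, 0, 0]])

```text
t: 26.75
tcp_pos: [555.9, -284.9, 308.3]
eef_rot: [[0.053, 0.998, -0.015], [0.999, -0.053, 0.006], [0.005, -0.015, -1.0]]
force: [-18.2, 6.0, 15.8]
grip_width: -0.1
```

```bash
python3 look.py w23; python3 go.py 504.5 -282.3 308 87; python3 meas.py 255 75 54
```

```text
t 26.75 tcp [ 555.9 -284.9  308.3] clampx 32.6 F [-18.2   6.   15.8]
t 26.8 pos [ 555.9 -284.9  308.3] az 86.96 F [-18.6   4.4  15.5] grip 0.1
delta [-0.004 -1.286  0.026] rot [-0.84 -0.27 -0.04] mm 51.5
(255.0, 75.0, 54.0) clamp x 158.2
```

View pics/w23c.png

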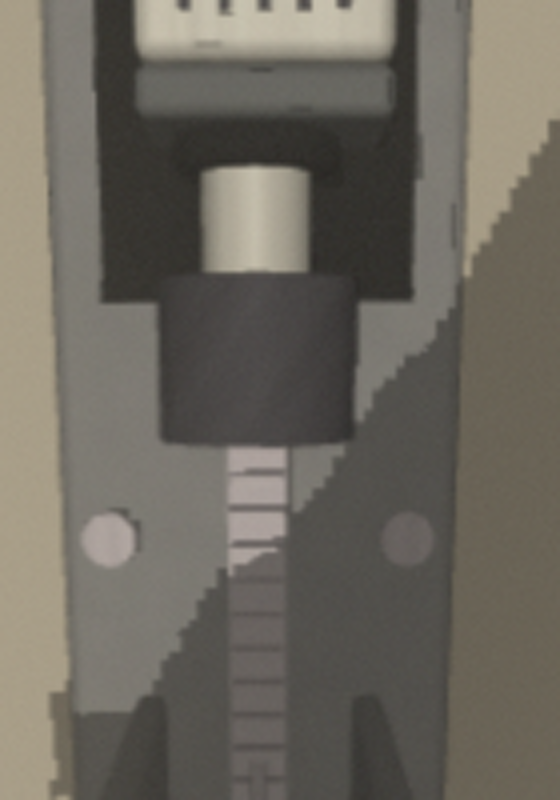

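Enclosure is against the anvil (edge no longer moves); nose pushed in ≈5 mm (shaft 140→107 px). One more stroke gives ≈11 mm.

Emit:
jog_arm(deltas=[[0.01, -0.5, 0.02, -0.8, -0.3, 0, 0], [0.01, -0.9, 0.02, -0.8, -0.3, 0, 0], [0.01, -1.2, 0.02, -0.8, -0.3, 0, 0], [0.01, -1.28, 0.02, -0.8, -0.3, 0, 0], [0.01, -1.28, 0.02, -0.8, -0.3, 0, 0], [0.01, -1.28, 0.02, -0.8, -0.3, 0, 0]])

```text
t: 27.4
tcp_pos: [505.8, -281.6, 308.4]
eef_rot: [[0.052, 0.999, 0.001], [0.999, -0.052, -0.001], [-0.001, 0.001, -1.0]]
force: [-0.2, 0.5, 0.5]
grip_width: -0.2
```

Emit:
jog_arm(deltas=[[0, 0.3, 0, 0, 0, 0, 0], [0, 0.5, 0, 0, 0, 0, 0], [0, 0.65, 0, 0, 0, 0, 0], [0, 0.77, 0, 0, 0, 0, 0], [0, 0.89, 0, 0, 0, 0, 0], [0, 1.0, 0, 0, 0, 0, 0], [0, 1.1, 0, 0, 0, 0, 0], [0, 1.2, 0, 0, 0, 0, 0], [0, 1.2, 0, 0, 0, 0, 0]])

```text
t: 28.3
tcp_pos: [551.9, -284.2, 308.3]
eef_rot: [[0.053, 0.999, -0.008], [0.999, -0.053, 0.002], [0.002, -0.008, -1.0]]
force: [-10.8, 2.4, 9.3]
grip_width: -0.2
```

```bash
python3 look.py w24
```

```text
t 28.3 tcp [ 551.9 -284.2  308.3] clampx 36.7 F [-10.8   2.4   9.3]
```

View pics/w24c.png

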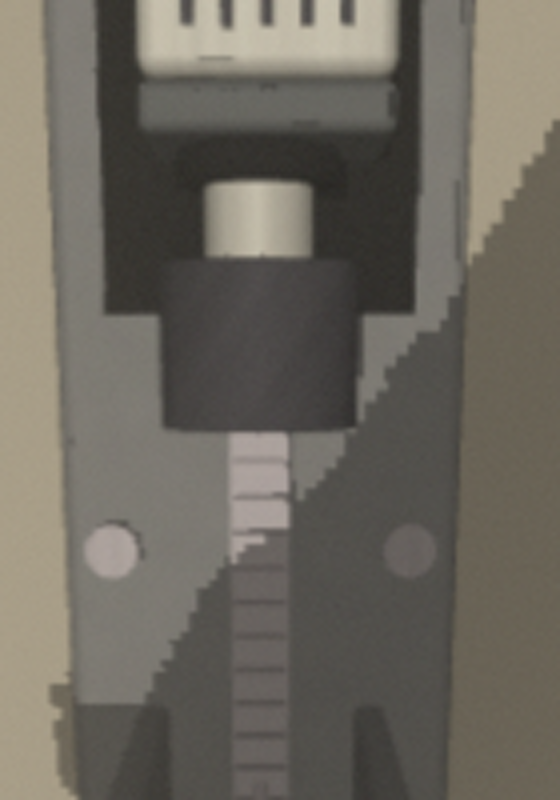

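Nose pushed in ≈10 of 22 mm (shaft 77 px of ~143 exposed), enclosure on the anvil, trigger held with ~11 N. Final steadiness check.

Emit:
jog_arm(deltas=[[0, 0.02, 0, 0, 0, 0, 0], [0, 0.02, 0, 0, 0, 0, 0], [0, 0.02, 0, 0, 0, 0, 0], [0, 0.02, 0, 0, 0, 0, 0], [0, 0.02, 0, 0, 0, 0, 0]])

```text
t: 28.85
tcp_pos: [551.1, -284.4, 308.3]
eef_rot: [[0.053, 0.998, -0.014], [0.999, -0.053, 0.004], [0.004, -0.015, -1.0]]
force: [-9.7, 2.2, 8.6]
grip_width: -0.0
```

```bash
python3 look.py w25
python3 - <<'E'
from h import *
cv2.imwrite("pics/top25.png",arm.get_image("top"))
s=arm.read_state();print(s["tcp_pos"],s["force"])
E
```

```text
t 28.85 tcp [ 551.1 -284.4  308.3] clampx 37.4 F [-9.7  2.2  8.6]
[ 551.15787985 -284.4148095   308.33162245] [-9.11209383  2.45340473  8.63519906]
```

View pics/w25c.png

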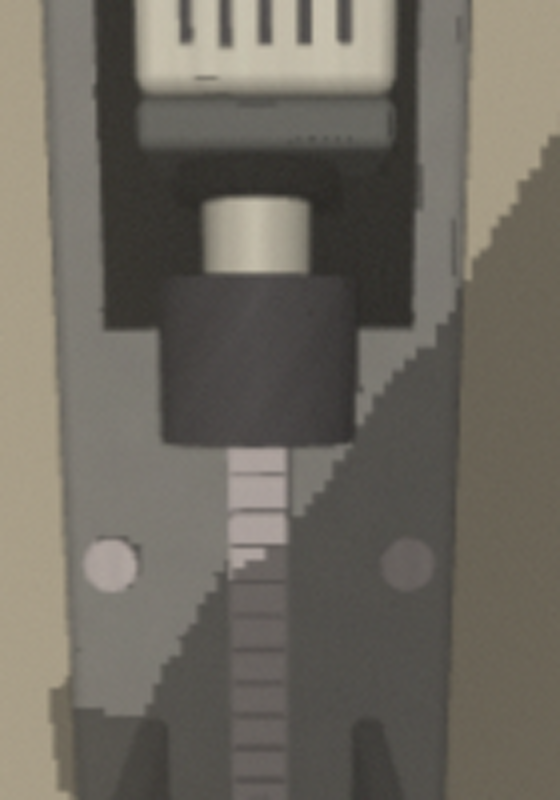

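View pics/top25.png

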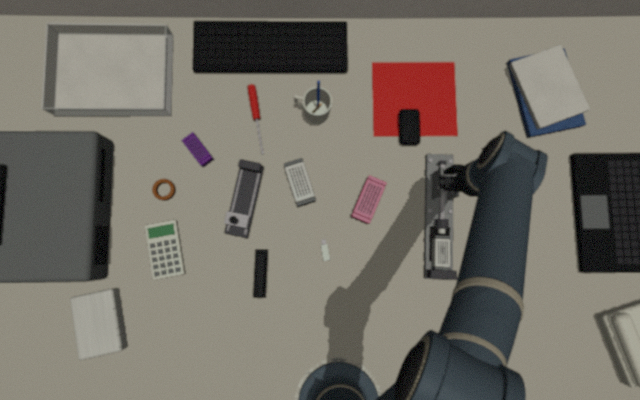

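Stable: nose still ≈10 mm in (shaft 197→273 px), enclosure at the anvil, and all other things at their original pixels. Hand in.

```bash
python3 -c "
from rig import arm
print(arm.sign_off()); s=arm.read_state(); print(s['t'],s['force'],s['tcp_pos'])"
```

```text
the job is handed in; nothing more can be done
None
the job is handed in; nothing more can be done
```

The job is handed in at about 29 s of the 72 s allowed. The hand-in gives no verdict, so the result rests on my own last checks.

I pinched the vise post and slid the jaw open by about 36 mm. I then lifted out the smaller silver enclosure, laid it on the clamp bed (centre at clamp x ≈ 190 mm, about 1 mm off the centre line) and let go. Eight trigger pulls with closed fingers followed, and the last one is still held.

**Last checks:**
- **Enclosure:** it stopped moving at the anvil and lies straight on the bed.
- **Nose:** the images show it pushed in about 10 of 22 mm, and two looks about 0.5 s apart agreed.
- **Trigger:** the wrist feels about 9–10 N horizontally, and the fingers are well clear of the enclosure.
- **Other things on the desk:** they are at the same places in the top picture as at the start.

**Disagreements:**
- **Stroke length:** most strokes moved the rod only about 6 mm instead of the stated 12 mm, so it took more pumps than expected.
- **Vertical force:** pulling the trigger also pushed the fingers up with 8–16 N, which I put down to friction.
- **Image scale:** clamp-length readings from the images are only good to about 2 mm. For example, the enclosure's travel measured about 10 mm where roughly 8 mm was expected.

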